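# Unpile the kit parts into their nests

### The job

Take the pile of kit parts apart from the top down and set each part flat and upright in the grey nest moulded to its shape: the transformer, then the round tin, then the heat sink, and last the black case, each lying the same way as its nest. Set them down rather than dropping them, and leave the pliers and the screwdriver where they lie.

Things in the scene. Friction and masses are not known exactly. Their poses are not given: they have to be found in the camera images.
- transformer: small iron-core transformer on top of the pile: laminated dark steel core 42 x 18 mm, 30 mm tall, with a tan coil block (26 x 26 mm, from 4 to 26 mm above its underside) round its middle, so 26 mm across in y at the coil, about 140 g. The same turned half round. Origin: centre of its underside, z up, x along its 42 mm length. It stands on the tin's lid.
- tin: plain round steel tin with a lid, 46 mm across, 26 mm tall, about 90 g, closed. It stands on the heat sink under the transformer. Origin: centre of its underside, z up.
- heatsink: bare aluminium heat sink, 80 x 48 mm, 28 mm tall, fins upward and running along its length; it is solid enough to be gripped across its 48 mm width, about 150 g. The same turned half round. It lies on the black case under the tin. Origin: centre of its underside, z up, x along its 80 mm length.
- case: closed black plastic instrument case, 116 x 64 mm, 34 mm tall, about 180 g; the bottom of the pile, lying on the table. The same turned half round. Origin: centre of its underside, z up, x along its 116 mm length.
- transformer_nest: grey moulded plastic nest (floor a darker grey than the rim) fixed to the table: a shallow rectangular (the smallest) recess, inside 56 x 40 mm, 3 mm floor, its rim 4 mm thick with its top 8 mm above the table. Origin: centre of its underside (on the table), z up, x along its long side. It leaves about 7 mm all round the transformer, whose underside rests 3 mm above the table when seated.
- tin_nest: grey moulded plastic nest (floor a darker grey than the rim) fixed to the table: a shallow round recess, inside 60 mm across, 3 mm floor, its rim 4 mm thick with its top 8 mm above the table. Origin: centre of its underside (on the table), z up. It leaves about 7 mm all round the tin, whose underside rests 3 mm above the table when seated.
- heatsink_nest: grey moulded plastic nest (floor a darker grey than the rim) fixed to the table: a shallow rectangular (middle-sized) recess, inside 94 x 62 mm, 3 mm floor, its rim 4 mm thick with its top 8 mm above the table. Origin: centre of its underside (on the table), z up, x along its long side. It leaves about 7 mm all round the heat sink, whose underside rests 3 mm above the table when seated.
- case_nest: grey moulded plastic nest (floor a darker grey than the rim) fixed to the table: a shallow rectangular (the largest) recess, inside 130 x 78 mm, 3 mm floor, its rim 4 mm thick with its top 8 mm above the table. Origin: centre of its underside (on the table), z up, x along its long side. It leaves about 7 mm all round the case, whose underside rests 3 mm above the table when seated.
- pliers: red-handled pliers lying flat and loose on the table among the nests, about 140 mm long, 72 mm wide at the handles, 12 mm high. Not part of the job. Origin near the pivot on the table, x towards the jaws.
- screwdriver: screwdriver with a yellow and black handle (18 mm thick) lying loose on the table, about 157 mm long. Not part of the job. Origin on the table near its middle, x towards the tip.
Not all that is in view belongs to the job. What is shaped like the heatsink but orange is not meant. What is shaped like the case but orange is not meant.

How it is judged (in metres and radians):
On the way, in this order (a step that is already met when the one before it is completed fails the run):
1. the small transformer sits in its own nest (horizontal distance between transformer and transformer_nest below 0.012 m and z of transformer in the frame of transformer_nest below 0.0065 m and angle between transformer's own z axis and vertical below 0.08 rad and linear speed of transformer below 0.02 m/s and angle between the x axis of transformer and the x axis of transformer_nest, either way round below 0.25 rad), for 0.2 s.
2. the round tin sits in its own nest (horizontal distance between tin and tin_nest below 0.012 m and z of tin in the frame of tin_nest below 0.0065 m and angle between tin's own z axis and vertical below 0.08 rad and linear speed of tin below 0.02 m/s), for 0.2 s.
3. the heat sink sits in its own nest (horizontal distance between heatsink and heatsink_nest below 0.012 m and z of heatsink in the frame of heatsink_nest below 0.0065 m and angle between heatsink's own z axis and vertical below 0.08 rad and linear speed of heatsink below 0.02 m/s and angle between the x axis of heatsink and the x axis of heatsink_nest, either way round below 0.25 rad), for 0.2 s.
4. the black case sits in its own nest (horizontal distance between case and case_nest below 0.012 m and z of case in the frame of case_nest below 0.0065 m and angle between case's own z axis and vertical below 0.08 rad and linear speed of case below 0.02 m/s and angle between the x axis of case and the x axis of case_nest, either way round below 0.25 rad), for 0.2 s.
At the end, for the whole second after the job is handed in: Transformer, tin, heat sink and case each rest on the floor of their own nest: centres within 12 mm, underside less than 6.5 mm above the table, upright within 0.08 rad, long sides along the nest's within 0.25 rad either way round (not for the round tin), at rest and released (all of step 1 and all of step 2 and all of step 3 and all of step 4); the robot touches nothing.
It fails at once if the small transformer is dropped or knocked down: it moves faster than 0.7 m/s (a free fall of 25 mm) while not in the gripper (linear speed of transformer above 0.7 m/s and contact force between the fingers and transformer below 0.1 N).
It fails at once if the round tin is dropped or knocked down: it moves faster than 0.7 m/s (a free fall of 25 mm) while not in the gripper (linear speed of tin above 0.7 m/s and contact force between the fingers and tin below 0.1 N).
It fails at once if the heat sink is dropped or knocked down: it moves faster than 0.7 m/s (a free fall of 25 mm) while not in the gripper (linear speed of heatsink above 0.7 m/s and contact force between the fingers and heatsink below 0.1 N).
It fails at once if the black case is dropped or knocked down: it moves faster than 0.7 m/s (a free fall of 25 mm) while not in the gripper (linear speed of case above 0.7 m/s and contact force between the fingers and case below 0.1 N).
It fails at once if the pliers or the screwdriver shifted more than 30 mm (distance of any of pliers, screwdriver from where it was at the start of the episode above 0.03 m).
It also fails if it takes over 120 s, if anything falls off the work surface, if the arm or the gripper's body presses on something with over 40 N, if the wrist force passes 120 N, or if a joint passes its speed limit or range.

### The arm

A 6-joint arm with a two-finger parallel gripper is mounted at the origin on the work surface. World frame = base frame: x ahead of the robot, y to its left, z up, the work surface at z = 0. Lengths are in mm, angles in rad, forces in N, time in s.
With the tool pointing down it reaches from about 250 to 725 mm from the base axis. Payload 9.7 kg.
Tool frame: the origin (TCP) lies at the very end of the fingers, on their centre line; the grasp point (between the pads) lies 19 mm behind it (bot.grasp_offset is the distance from the TCP to the grasp point, in mm); y points along the fingers, z is the direction in which the jaws open and shut, and the axes are right-handed (so a half turn about y gives the same grasp; the last joint's range is limited). The gripper opens to 85 mm and grips with 20 to 120 N. Pads are 22 mm wide; open, the fingers measure 114 mm over their backs; the gripper's body (76 mm by 85 mm) begins 54 mm behind the grasp point. The pads swing forward as they close: fully open they stand 13 mm farther back than shut.
Start: joints at [-1.345, 0.087, 0.176, 1.66, 0, 1.571], TCP at [123.135, -536.036, 231.284] pointing down, gripper open.
Joint ranges: [-3.13, 3.13], [-0.85, 1.81], [-1.15, 1.24], [-2.2, 2.28], [-1.44, 1.52], [-3.14, 3.14]. Speed limits (rad/s): [2.22, 2.22, 2.57, 3.14, 3.14, 3.14].

### API

Orientations are given as a unit quaternion [x, y, z, w].
In Python, from plant import sense, vision, job, bot gives the robot as it stands.
- The arm moves only by the tool drive_tool, never from a script. Its argument "deltas" is a list of rows, each an object with "grip": the finger opening in mm, from 0 to 85.4; "delta_pos": the shift along the tool's x, y, z in mm, a list of three; "spin": the turn about the tool's y in degrees. A call has 1 to 8 rows; each row is the pose to reach, as a shift and turn from the pose commanded when the call began, along the tool's axes at that moment; what a row does not reach only later rows make up. A row lasts 1/8 s, in which the tool goes at most 62.5 mm and 10.7 degrees, less where a joint would pass 70% of its speed; a pose out of reach is approached as far as the arm can. A call with a gripper value outside its range is refused whole. The fingers move at their own pace and stop on an object; "force" is the grip in N (left out, the last holds). Time passes only in rows, so rows that repeat a pose let the fingers close. It gives the time, the measured TCP pose, the force and the opening at its end, in the units of the state.
- sense(): the state, without advancing time (a new reading comes with each control period).
- vision.read_camera(name): name is "side" or "top"; returns a dict with "frame" (384x512x3 uint8, red, green, blue), "intrinsics" (3x3 intrinsics, pixels), "camera_from_world" (4x4, takes a point from world to camera coordinates). Camera axes: x right, y up, looking along -z (the intrinsics and any distortion apply to the point x, -y, -z); pixel columns grow to the right and rows downward; lengths in mm; the calibration is good to about 2 mm. A picture is of the moment at which its call begins. There is no depth.
- job.hand_in(): hands the job in, once; it reports no verdict.
Trained networks look in a picture, given as the dict that the camera call returned (one of the last four; its "shot" number tells which), for a name from the list of things; names that differ only in an ending like _2 or _b are one class to them, and where a whole thing is asked for, a point or a joint stands for the part that bears it (a point fixed in the world has none). Each returns a list of dicts, best first, with "p" (0 to 1); they miss things now and then, are a little off and sometimes report something else, mostly with a low value. They report only what shows in the picture. A call takes as long as a camera call. They do not tell look-alikes from the thing itself.
- vision.masks_of(label, picture): "pixels" (384x512 bool, what is visible of it) and "rect" ([left, top, right, bottom] in pixels, round what is visible of it).
- vision.landmark_of(label, picture): "at" ([column, row] in pixels: a listed point, or the origin of a listed thing).
The state is a dict: "t": time; "q": joint angles; "joint_velocities": joint speeds; "effort": joint torques, N m; "position": TCP position; "orientation": TCP orientation; "wrist_force": force on the tool from outside, world axes, zero at the start; "torque": the same for the moment, N m; "grip_width": finger opening in mm.
Only numpy, scipy, OpenCV 4.12 (cv2) and the standard library are available. Lean on these libraries where they do the work, as an engineer would, in place of code of your own. Each camera call takes 0.05 s, during which the arm holds its last target.

## Working session

There is one attempt and no reset: what is moved stays moved. The work goes in short steps, Python scripts to look and compute and a tool call to move; the robot and the scene stay as the last step left them, time stands still between calls to the robot, and variables do not carry over. Pictures are saved under pics/ and viewed, and the job is handed in when it is done.

Besides the shell and the picture viewer there is one more tool, called after ">>>" by a JSON object that holds its "api" and its "payload", one argument or row to a line. drive_tool: Moves the arm, as the interface text tells. Its arguments: {"type":"object","properties":{"deltas":{"type":"array","items":{"type":"object","properties":{"grip":{"type":"number"},"delta_pos":{"type":"array","items":{"type":"number"}},"spin":{"type":"number"}}}},"force":{"type":"number"}},"required":["deltas"]}

```bash
ls; mkdir -p pics
python3 - <<'E'
from plant import sense, vision, job, bot
import cv2
s=sense();print({k:s[k] for k in('t','position','orientation','grip_width','wrist_force')})
for n in('top','side'):
    p=vision.read_camera(n); cv2.imwrite(f'pics/{n}0.png',cv2.cvtColor(p['frame'],cv2.COLOR_RGB2BGR)); print(n,p['intrinsics'],p['camera_from_world'],[k for k in p])
    for l in ['transformer','tin','heatsink','case','transformer_nest','tin_nest','heatsink_nest','case_nest','pliers','screwdriver']:
        print(l,[(round(d['p'],2),[round(float(x)) for x in d['at']]) for d in vision.landmark_of(l,p)][:3])
E
```

```text
pics
{'t': 0.0, 'position': array([ 123.07755381, -535.82993366,  230.58641111]), 'orientation': array([-0.07969434,  0.70306274, -0.70215073,  0.07959873]), 'grip_width': 85.0888319366715, 'wrist_force': array([0.52489917, 0.71160008, 0.39002747])}
top [[400.16959299   0.         254.67905053]
 [  0.         400.16959299 201.14163299]
 [  0.           0.           1.        ]] [[ 2.34226220e-02 -9.99702190e-01 -6.84926962e-03 -1.37249886e+00]
 [ 9.90880904e-01  2.23055303e-02  1.32881516e-01 -4.82632401e+02]
 [-1.32689166e-01 -9.89924399e-03  9.91108264e-01 -1.11257255e+03]
 [ 0.00000000e+00  0.00000000e+00  0.00000000e+00  1.00000000e+00]] ['frame', 'intrinsics', 'camera_from_world', 'shot']
transformer [(0.7, [260, 217])]
tin [(0.61, [259, 225]), (0.55, [200, 215])]
heatsink [(0.9, [166, 260]), (0.69, [258, 222])]
case [(0.93, [349, 289])]
transformer_nest [(0.54, [151, 219]), (0.4, [260, 216])]
tin_nest [(0.82, [364, 222])]
heatsink_nest [(0.8, [211, 141]), (0.57, [261, 219])]
case_nest [(0.96, [321, 144])]
pliers [(0.83, [201, 217]), (0.55, [364, 225])]
screwdriver [(0.74, [260, 224]), (0.67, [260, 136])]
side [[495.68265746   0.         256.22519475]
 [  0.         495.68265746 186.08445435]
 [  0.           0.           1.        ]] [[-8.05444121e-01 -5.92336972e-01  1.99168111e-02  3.64891955e+02]
 [ 4.09386498e-01 -5.31744522e-01  7.41384151e-01 -2.37977036e+02]
 [-4.28558588e-01  6.05297179e-01  6.70785258e-01 -9.41528414e+02]
 [ 0.00000000e+00  0.00000000e+00  0.00000000e+00  1.00000000e+00]] ['frame', 'intrinsics', 'camera_from_world', 'shot']
transformer [(0.7, [268, 181])]
tin [(0.56, [267, 191])]
heatsink [(0.93, [231, 324]), (0.77, [266, 196])]
case [(0.6, [263, 210]), (0.53, [386, 182])]
transformer_nest [(0.73, [172, 298])]
tin_nest [(0.81, [335, 150])]
heatsink_nest [(0.72, [148, 203]), (0.41, [173, 298])]
case_nest [(0.73, [236, 134])]
pliers [(0.62, [216, 255])]
screwdriver [(0.84, [182, 167])]
```

View pics/top0.png

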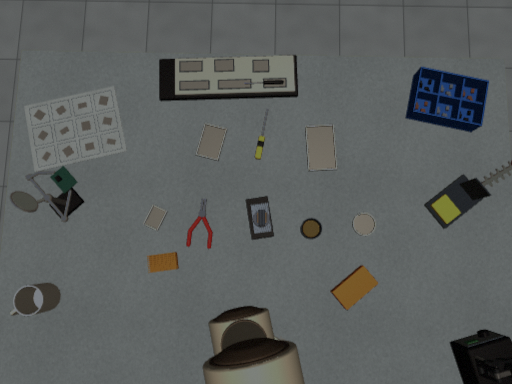

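View pics/side0.png

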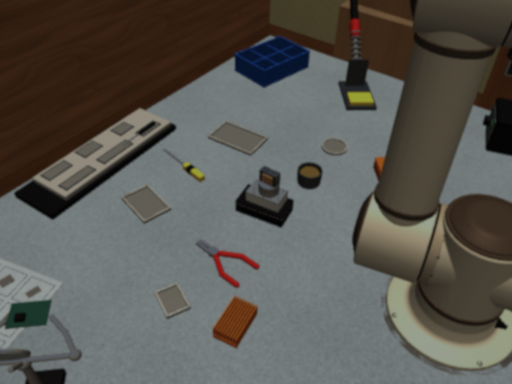

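```bash
cat > h.py <<'E'
import numpy as np, cv2
from scipy.optimize import minimize
from plant import sense, vision, job, bot
def proj(p,X):
    X=np.atleast_2d(X); C=(p['camera_from_world']@np.c_[X,np.ones(len(X))].T).T[:,:3]
    u=np.c_[C[:,0],-C[:,1]]/(-C[:,2:3]); K=p['intrinsics']
    return np.c_[u[:,0]*K[0,0]+K[0,2],u[:,1]*K[1,1]+K[1,2]]
def back(p,uv,z):
    K=p['intrinsics']; M=p['camera_from_world']; R=M[:3,:3]; t=M[:3,3]
    d=np.array([(uv[0]-K[0,2])/K[0,0],-(uv[1]-K[1,2])/K[1,1],-1.]); 
    o=-R.T@t; w=R.T@d; return o+w*(z-o[2])/w[2]
def box(L,W,z0,z1):
    return np.array([[a*L/2,b*W/2,z] for a in(-1,1) for b in(-1,1) for z in(z0,z1)])
def cyl(D,z0,z1):
    a=np.linspace(0,2*np.pi,32,endpoint=False); return np.array([[D/2*np.cos(q),D/2*np.sin(q),z] for q in a for z in(z0,z1)])
# bodies list of convex pieces (own frame)
SH={'transformer':[box(42,18,0,30),box(26,26,4,26)],'tin':[cyl(46,0,26)],'heatsink':[box(80,48,0,28)],'case':[box(116,64,0,34)],
'transformer_nest':[box(64,48,0,8)],'tin_nest':[cyl(68,0,8)],'heatsink_nest':[box(102,70,0,8)],'case_nest':[box(138,86,0,8)]}
SC=4
def sil(p,name,x,y,th,z,roi):
    c,s=np.cos(th),np.sin(th); im=np.zeros((roi[3]*SC,roi[2]*SC),np.uint8)
    for P in SH[name]:
        X=np.c_[c*P[:,0]-s*P[:,1]+x,s*P[:,0]+c*P[:,1]+y,P[:,2]+z]
        q=(proj(p,X)-[roi[0],roi[1]]+0.5)*SC-0.5
        cv2.fillConvexPoly(im,np.round(cv2.convexHull(q.astype(np.float32))*16).astype(np.int32),255,shift=4)
    return cv2.resize(im,(roi[2],roi[3]),interpolation=cv2.INTER_AREA)/255.
def fit(name,views,x,y,th,z,free=True):
    """views: list of (picture, mask bool, hide mask or None)"""
    V=[]
    for p,m in views:
        ys,xs=np.where(m); r=(xs.min()-15,ys.min()-15,np.ptp(xs)+30,np.ptp(ys)+30)
        mm=np.zeros((r[3],r[2])); mm[ys-r[1],xs-r[0]]=1; V.append((p,mm,r))
    def cost(v): return sum(np.abs(sil(p,name,v[0],v[1],v[2]/30,z,r)-mm).sum()/mm.sum() for p,mm,r in V)
    best=None
    for t0 in (th if hasattr(th,'__len__') else [th]):
        o=minimize(cost,[x,y,t0*30],method='Nelder-Mead',options=dict(initial_simplex=np.array([[x,y,t0*30],[x+8,y,t0*30],[x,y+8,t0*30],[x,y,t0*30+8]]),maxiter=200))
        if best is None or o.fun<best.fun: best=o
    v=best.x; return v[0],v[1],v[2]/30,best.fun
def shot(n,f=None):
    p=vision.read_camera(n)
    if f: cv2.imwrite(f'pics/{f}.png',cv2.cvtColor(p['frame'],cv2.COLOR_RGB2BGR))
    return p
def crop(p,f,u,v,w,h,k=4):
    im=cv2.cvtColor(p['frame'],cv2.COLOR_RGB2BGR)[v:v+h,u:u+w]
    cv2.imwrite(f'pics/{f}.png',cv2.resize(np.clip(im*1.5,0,255).astype(np.uint8),None,fx=k,fy=k,interpolation=cv2.INTER_CUBIC))
E
cat > m1.py <<'E'
from h import *
P={n:shot(n) for n in('top','side')}
crop(P['top'],'t1',195,170,130,100,6); crop(P['side'],'s1',215,145,110,85,7)
for l in SH:
    z={'transformer':88,'tin':62,'heatsink':34}.get(l,0)
    V=[]
    for n in P:
        ds=vision.masks_of(l,P[n])
        best=None
        for d in ds:
            m=d['pixels']; 
            ys,xs=np.where(m); b=back(P[n],(xs.mean(),ys.mean()),z)
            print(l,n,round(d['p'],2),d['rect'],m.sum(),b.round()[:2])
        V.append(ds)
    if 1:
        for i,n in enumerate(P):
            if V[i]:
                m=V[i][0]['pixels']; ys,xs=np.where(m); b=back(P[n],(xs.mean(),ys.mean()),z)
                print('   fit',n,np.round(fit(l,[(P[n],m)],b[0],b[1],[-1.2,-.6,0,.6,1.2],z),3))
        if V[0] and V[1]:
            print('   both',np.round(fit(l,[(P['top'],V[0][0]['pixels']),(P['side'],V[1][0]['pixels'])],b[0],b[1],[-1.2,-.6,0,.6,1.2],z),3))
E
python3 m1.py
```

```text
transformer top 0.51 [256.6, 211.0, 266.0, 226.1] 137 [429.  -9.]
transformer side 0.85 [261.1, 168.1, 280.1, 189.5] 342 [437. -26.]
transformer side 0.59 [246.1, 175.6, 290.0, 210.1] 614 [406.  33.]
transformer side 0.52 [259.2, 182.1, 278.2, 199.1] 227 [415.  13.]
   fit top [ 4.28019e+02 -1.00460e+01  1.40000e-02  1.31000e-01]
   fit side [ 4.27438e+02 -1.11220e+01 -4.50000e-02  5.90000e-02]
   both [ 4.27591e+02 -1.01220e+01  1.40000e-02  2.17000e-01]
tin side 0.61 [255.3, 183.5, 280.8, 199.5] 221 [431. -12.]
   fit side [429.243 -12.082  -1.022   0.928]
heatsink top 0.73 [147.6, 252.9, 178.0, 273.2] 508 [304. 264.]
heatsink top 0.62 [251.0, 203.5, 269.9, 232.2] 231 [435.  -8.]
heatsink side 0.73 [213.5, 296.2, 256.4, 350.9] 1464 [296. 278.]
heatsink side 0.63 [245.9, 178.2, 291.3, 210.2] 601 [436. -14.]
heatsink side 0.59 [164.0, 149.5, 201.9, 179.2] 261 [642.  16.]
   fit top [ 3.03996e+02  2.60206e+02 -1.40400e+00  1.24000e-01]
   fit side [ 2.90091e+02  2.82945e+02 -1.42100e+00  6.10000e-02]
   both [301.797 263.897   1.785   0.813]
case top 0.89 [247.9, 198.0, 273.1, 241.4] 
[... 1137 characters left out ...]
2 -3.09620e+02  1.89000e-01  1.99000e-01]
heatsink_nest top 0.83 [195.4, 122.7, 228.2, 160.9] 772 [663. 146.]
heatsink_nest side 0.59 [124.2, 183.8, 174.8, 223.1] 1068 [664. 140.]
   fit top [ 6.62657e+02  1.45407e+02 -2.42000e-01  7.10000e-02]
   fit side [ 6.62319e+02  1.42115e+02 -2.35000e-01  4.00000e-02]
   both [ 6.62301e+02  1.43323e+02 -2.31000e-01  1.48000e-01]
case_nest top 0.57 [307.3, 122.3, 336.1, 170.5] 1318 [ 652. -183.]
case_nest side 0.87 [207.8, 117.7, 266.9, 155.7] 1159 [ 652. -188.]
   fit top [ 6.51730e+02 -1.82388e+02  8.40000e-02  3.90000e-02]
   fit side [ 6.50672e+02 -1.84644e+02  8.50000e-02  3.60000e-02]
   both [ 6.51023e+02 -1.83405e+02  8.10000e-02  9.40000e-02]
```

View pics/t1.png

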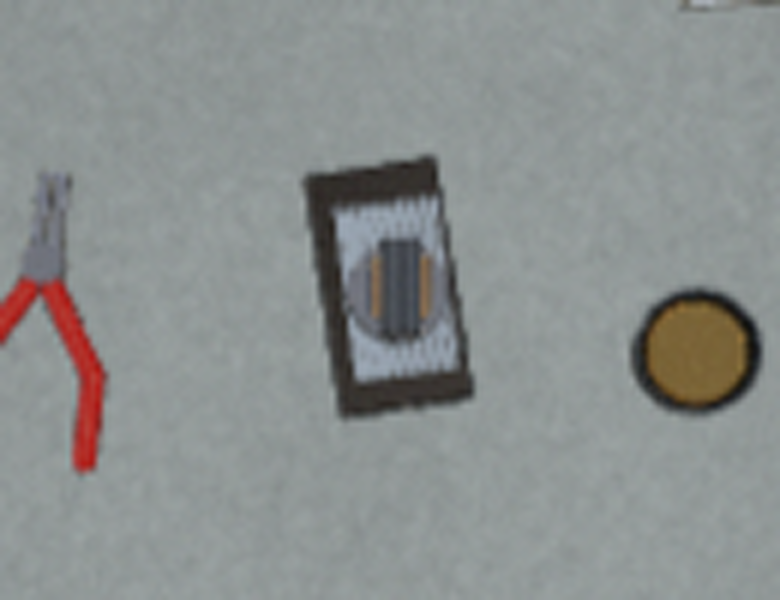

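View pics/s1.png

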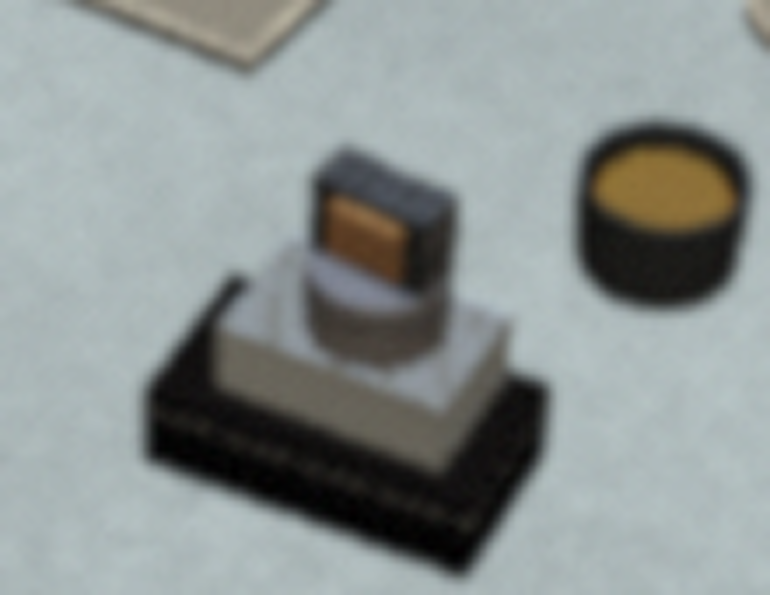

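>>> {"api": "drive_tool", "payload": {
  "deltas": [
    {"delta_pos": [-415, 20, -444], "spin": 13, "grip": 85},
    {"delta_pos": [-415, 20, -444], "spin": 13, "grip": 85},
    {"delta_pos": [-415, 20, -444], "spin": 13, "grip": 85},
    {"delta_pos": [-415, 20, -444], "spin": 13, "grip": 85},
    {"delta_pos": [-415, 20, -444], "spin": 13, "grip": 55},
    {"delta_pos": [-415, 20, -444], "spin": 13, "grip": 55},
    {"delta_pos": [-415, 20, -444], "spin": 13, "grip": 55},
    {"delta_pos": [-415, 20, -444], "spin": 13, "grip": 55}
  ]
}}

```text
t: 3.0
position: [374.6, -101.9, 215.1]
orientation: [-0.001, -0.707, 0.707, -0.0]
wrist_force: [0.9, -0.9, 0.0]
grip_width: 54.9
```

Run:
```python
from h import *
to(428,-10.5,150,-np.pi/2)
```

```text
pos [ 374.6 -101.9  215.1] jawyaw -1.572 ydown [ 0.001 -0.    -1.   ] x [-1.     0.001 -0.001] q [-0.27 -0.3  -0.21  1.66 -0.    2.88] grip 54.9 F [ 0.9 -0.9  0. ]
delta [-53.2  65.2 -91.5] spin -0.1
```

>>> {"api": "drive_tool", "payload": {
  "deltas": [
    {"delta_pos": [-53, 20, -91], "spin": -10, "grip": 55},
    {"delta_pos": [-53, 20, -91], "spin": -20, "grip": 55},
    {"delta_pos": [-53, 20, -91], "spin": -30, "grip": 55},
    {"delta_pos": [-53, 20, -91], "spin": -40, "grip": 55},
    {"delta_pos": [-53, 20, -91], "spin": -50, "grip": 55},
    {"delta_pos": [-53, 20, -91], "spin": -60, "grip": 55},
    {"delta_pos": [-53, 20, -91], "spin": -70, "grip": 55},
    {"delta_pos": [-53, 20, -91], "spin": -80, "grip": 55}
  ]
}}

```text
t: 4.0
position: [427.1, -12.9, 195.0]
orientation: [0.456, -0.541, 0.541, -0.456]
wrist_force: [0.3, 0.1, -0.1]
grip_width: 54.9
```

>>> {"api": "drive_tool", "payload": {
  "deltas": [
    {"delta_pos": [0, 0, 0], "spin": -10, "grip": 55},
    {"delta_pos": [0, 0, 0], "spin": -20, "grip": 55},
    {"delta_pos": [0, 0, 0], "spin": -30, "grip": 55},
    {"delta_pos": [0, 0, 0], "spin": -40, "grip": 55},
    {"delta_pos": [0, 0, 0], "spin": -50, "grip": 55},
    {"delta_pos": [0, 0, 0], "spin": -60, "grip": 55},
    {"delta_pos": [0, 0, 0], "spin": -70, "grip": 55},
    {"delta_pos": [0, 0, 0], "spin": -80, "grip": 55}
  ]
}}

```text
t: 5.0
position: [427.1, -12.9, 194.9]
orientation: [-0.697, 0.121, -0.121, 0.697]
wrist_force: [1.0, 0.2, 0.2]
grip_width: 55.0
```

>>> {"api": "drive_tool", "payload": {
  "deltas": [
    {"delta_pos": [0, 0, 0], "spin": -10, "grip": 55},
    {"delta_pos": [0, 0, 0], "spin": -20, "grip": 55},
    {"delta_pos": [0, 0, 0], "spin": -20, "grip": 55}
  ]
}}

```text
t: 5.38
position: [427.1, -12.9, 194.9]
orientation: [-0.707, 0.001, -0.001, 0.707]
wrist_force: [0.4, -0.7, 0.5]
grip_width: 55.2
```

Run:
```python
from h import *
to(428,-10.5,92,np.pi/2)
crop(shot('side'),'s2',205,85,130,140,4)
```

```text
pos [427.1 -12.9 194.9] jawyaw 1.569 ydown [ 0.  0. -1.] x [ 1.    -0.002  0.   ] q [-0.03 -0.22 -0.18  1.6   0.   -0.03] grip 55.2 F [ 0.4 -0.7  0.5]
delta [  0.9 102.9   2.4] spin -0.1
```

View pics/s2.png

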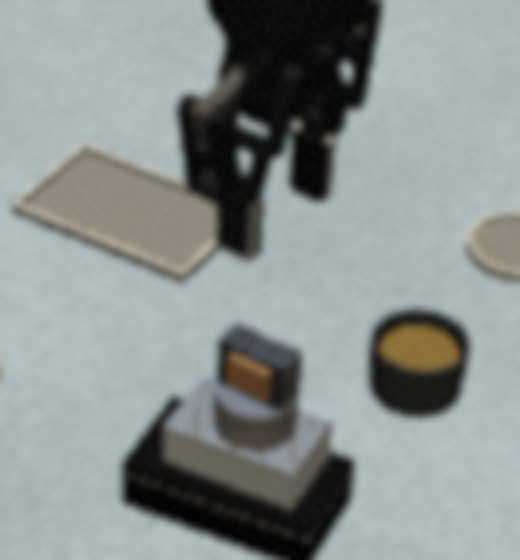

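Run:
```python
from h import *
P=shot('side')
for z in (195,200,205):
    print(z,[((proj(P,[[427+a,-12.9+b,z]])[0]-[205,85])*4).round() for a,b in((-11,27.5),(-11,35),(11,27.5),(-11,-27.5),(-11,-35))])
```

```text
195 [array([256., 264.]), array([247., 272.]), array([220., 248.]), array([318., 212.]), array([326., 205.])]
200 [array([256., 256.]), array([247., 264.]), array([220., 240.]), array([318., 204.]), array([326., 197.])]
205 [array([256., 248.]), array([248., 256.]), array([220., 232.]), array([319., 196.]), array([327., 189.])]
```

>>> {"api": "drive_tool", "payload": {
  "deltas": [
    {"delta_pos": [1, 60, 2], "spin": 0, "grip": 55},
    {"delta_pos": [1, 90, 2], "spin": 0, "grip": 55},
    {"delta_pos": [1, 100, 2], "spin": 0, "grip": 55},
    {"delta_pos": [1, 104, 2], "spin": 0, "grip": 55},
    {"delta_pos": [1, 104, 2], "spin": 0, "grip": 55}
  ]
}}

```text
t: 6.1
position: [428.7, -10.9, 91.9]
orientation: [0.707, -0.0, 0.001, -0.707]
wrist_force: [0.9, 0.1, 0.6]
grip_width: 55.0
```

Run:
```python
from h import *
to(428,-10.5,91,np.pi/2)
crop(shot('side'),'s3',205,105,130,120,4)
```

```text
pos [428.7 -10.9  91.9] jawyaw 1.569 ydown [ 0.001 -0.    -1.   ] x [ 1.    -0.002  0.001] q [-0.03 -0.21 -0.38  1.41  0.   -0.02] grip 55.0 F [0.9 0.1 0.6]
delta [-0.7  0.9  0.4] spin -0.1
```

View pics/s3.png

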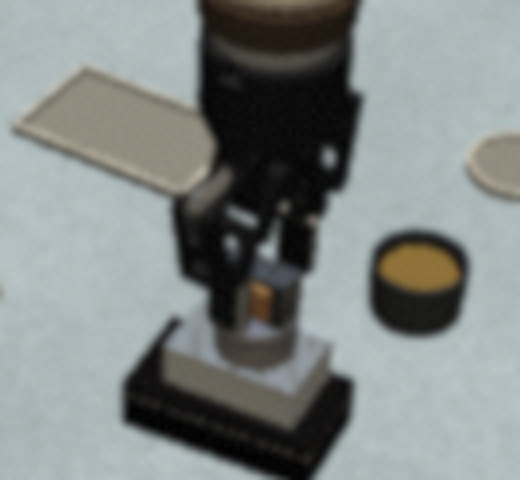

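Fingers straddle the transformer as intended, so I close.

>>> {"api": "drive_tool", "payload": {
  "deltas": [
    {"delta_pos": [0, 0, 0], "spin": 0, "grip": 35},
    {"delta_pos": [0, 0, 0], "spin": 0, "grip": 28},
    {"delta_pos": [0, 0, 0], "spin": 0, "grip": 22},
    {"delta_pos": [0, 0, 0], "spin": 0, "grip": 15},
    {"delta_pos": [0, 0, 0], "spin": 0, "grip": 15},
    {"delta_pos": [0, 0, 0], "spin": 0, "grip": 15}
  ],
  "force": 40
}}

```text
t: 6.9
position: [428.5, -10.8, 91.5]
orientation: [-0.707, -0.0, -0.001, 0.707]
wrist_force: [-0.5, 1.1, 5.7]
grip_width: 25.5
```

>>> {"api": "drive_tool", "payload": {
  "deltas": [
    {"delta_pos": [0, -5, 0], "spin": 0, "grip": 15},
    {"delta_pos": [0, -20, 0], "spin": 0, "grip": 15},
    {"delta_pos": [0, -50, 0], "spin": 0, "grip": 15},
    {"delta_pos": [0, -70, 0], "spin": 0, "grip": 15},
    {"delta_pos": [0, -70, 0], "spin": 0, "grip": 15}
  ]
}}

```text
t: 7.52
position: [428.9, -11.0, 162.7]
orientation: [0.707, 0.001, 0.001, -0.707]
wrist_force: [-0.1, 0.4, -2.1]
grip_width: 25.2
```

Run:
```python
from h import *
to(431.5,299.7,150,np.pi/2-0.43)
crop(shot('side'),'s4',205,75,130,150,4)
```

```text
pos [428.9 -11.  162.7] jawyaw 1.57 ydown [ 0.003 -0.    -1.   ] x [ 1.    -0.001  0.003] q [-0.03 -0.22 -0.25  1.54 -0.   -0.02] grip 25.2 F [-0.1  0.4 -2.1]
delta [  2.2  12.6 310.7] spin 24.6
```

View pics/s4.png

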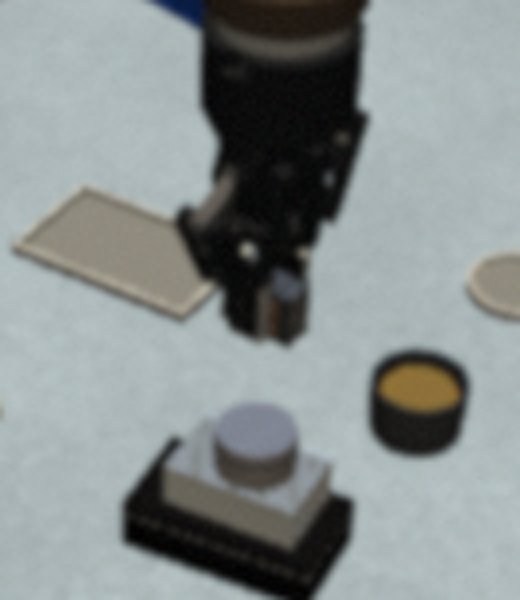

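>>> {"api": "drive_tool", "payload": {
  "deltas": [
    {"delta_pos": [2, 0, 60], "spin": 5, "grip": 15},
    {"delta_pos": [2, 0, 120], "spin": 10, "grip": 15},
    {"delta_pos": [2, 0, 180], "spin": 15, "grip": 15},
    {"delta_pos": [2, 0, 240], "spin": 20, "grip": 15},
    {"delta_pos": [2, 10, 290], "spin": 24.6, "grip": 15},
    {"delta_pos": [2, 50, 311], "spin": 24.6, "grip": 15},
    {"delta_pos": [2, 90, 311], "spin": 24.6, "grip": 15},
    {"delta_pos": [2, 110, 311], "spin": 24.6, "grip": 15}
  ]
}}

```text
t: 8.57
position: [428.6, 299.4, 47.0]
orientation: [0.692, -0.152, 0.15, -0.69]
wrist_force: [0.0, -0.3, -1.3]
grip_width: 25.2
```

Run:
```python
from h import *
to(431.5,299.7,7.5,np.pi/2-0.43)
P=shot('top')
crop(shot('side'),'s5',115,200,130,140,4)
crop(P,'t5',115,170,180,100,4)
for n in ['tin','heatsink','case']:
  for d in vision.masks_of(n,P)[:3]:
    m=d['pixels'];ys,xs=np.where(m); print(n,round(d['p'],2),d['rect'],m.sum())
```

```text
pos [428.6 299.4  47. ] jawyaw 1.141 ydown [-0.004 -0.003 -1.   ] x [ 0.909 -0.417 -0.002] q [ 0.61  0.04 -0.23  1.31 -0.    1.04] grip 25.2 F [ 0.  -0.3 -1.3]
delta [ 2.6 39.5  1.7] spin 0.0
tin 0.5 [251.0, 215.2, 271.1, 229.9] 231
heatsink 0.78 [250.7, 205.1, 269.3, 234.0] 245
heatsink 0.68 [160.9, 248.5, 178.2, 271.9] 223
heatsink 0.45 [246.6, 196.5, 275.1, 242.2] 305
case 0.83 [247.0, 195.4, 271.5, 239.6] 284
case 0.58 [330.0, 268.4, 376.5, 308.6] 1124
```

View pics/s5.png

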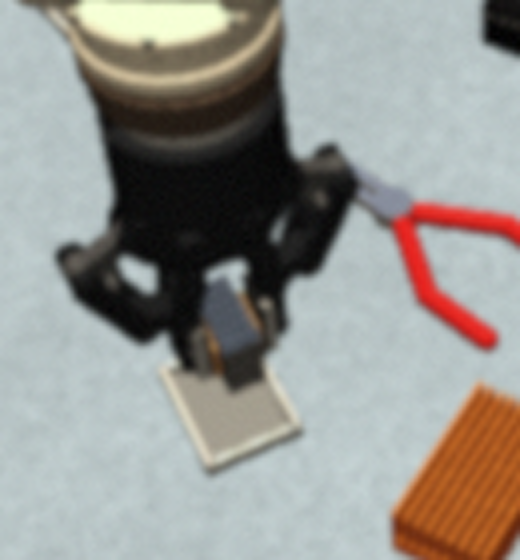

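View pics/t5.png

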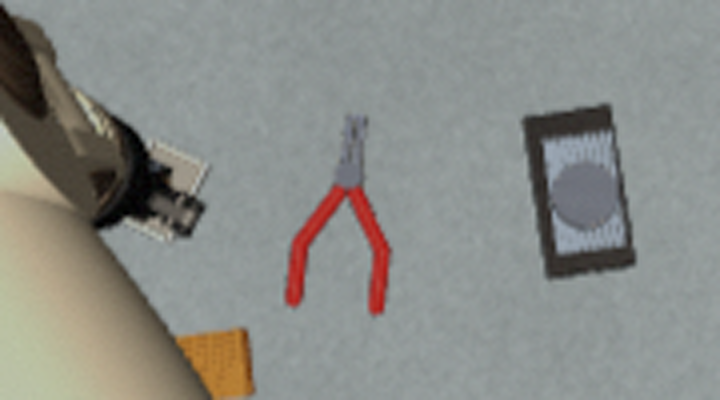

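>>> {"api": "drive_tool", "payload": {
  "deltas": [
    {"delta_pos": [2.6, 15, 1.5], "spin": 0, "grip": 15},
    {"delta_pos": [2.6, 28, 1.5], "spin": 0, "grip": 15},
    {"delta_pos": [2.6, 34, 1.5], "spin": 0, "grip": 15},
    {"delta_pos": [2.6, 37, 1.5], "spin": 0, "grip": 15},
    {"delta_pos": [2.6, 39, 1.5], "spin": 0, "grip": 15},
    {"delta_pos": [2.6, 39.5, 1.5], "spin": 0, "grip": 15}
  ]
}}

```text
t: 9.57
position: [433.5, 300.5, 11.5]
orientation: [-0.691, 0.151, -0.151, 0.691]
wrist_force: [-0.4, -0.2, -1.8]
grip_width: 25.4
```

Run:
```python
from h import *
to(431.5,299.7,7,np.pi/2-0.43)
crop(shot('side'),'s6',115,200,130,140,4)
```

```text
pos [433.5 300.5  11.5] jawyaw 1.14 ydown [ 0.  0. -1.] x [ 0.909 -0.417  0.   ] q [ 0.61  0.06 -0.28  1.23 -0.    1.04] grip 25.4 F [-0.4 -0.2 -1.8]
delta [-1.5  4.5 -1.5] spin -0.0
```

View pics/s6.png

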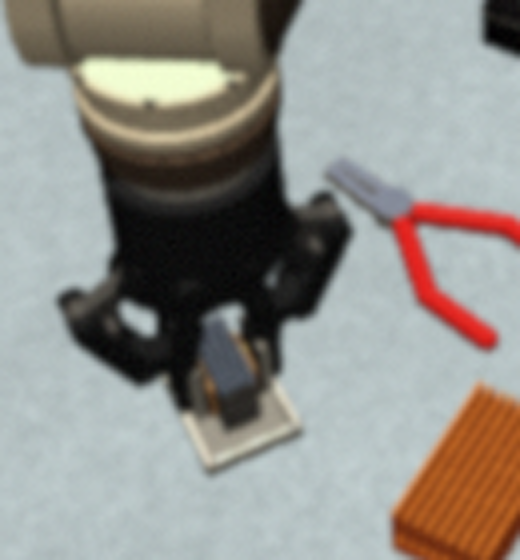

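>>> {"api": "drive_tool", "payload": {
  "deltas": [
    {"delta_pos": [-1.5, 1.5, -1], "spin": 0, "grip": 15},
    {"delta_pos": [-1.5, 3, -1], "spin": 0, "grip": 15},
    {"delta_pos": [-1.5, 4, -1], "spin": 0, "grip": 15},
    {"delta_pos": [-1.5, 4, -1], "spin": 0, "grip": 15}
  ]
}}

```text
t: 10.12
position: [431.7, 300.2, 7.8]
orientation: [-0.691, 0.151, -0.151, 0.691]
wrist_force: [-1.7, -0.2, 3.4]
grip_width: 25.0
```

>>> {"api": "drive_tool", "payload": {
  "deltas": [
    {"delta_pos": [0, 0, 0], "spin": 0, "grip": 24},
    {"delta_pos": [0, 0, 0], "spin": 0, "grip": 28},
    {"delta_pos": [0, 0, 0], "spin": 0, "grip": 32},
    {"delta_pos": [0, 0, 0], "spin": 0, "grip": 36},
    {"delta_pos": [0, 0, 0], "spin": 0, "grip": 40},
    {"delta_pos": [0, 0, 0], "spin": 0, "grip": 42}
  ]
}}

```text
t: 10.88
position: [431.5, 300.0, 7.1]
orientation: [0.691, -0.151, 0.151, -0.691]
wrist_force: [0.2, 0.2, -0.1]
grip_width: 41.9
```

>>> {"api": "drive_tool", "payload": {
  "deltas": [
    {"delta_pos": [0, -20, 0], "spin": 0, "grip": 42},
    {"delta_pos": [0, -60, 0], "spin": 0, "grip": 42},
    {"delta_pos": [0, -120, 0], "spin": 0, "grip": 60},
    {"delta_pos": [0, -160, -60], "spin": 0, "grip": 80},
    {"delta_pos": [0, -160, -120], "spin": 0, "grip": 80},
    {"delta_pos": [0, -160, -120], "spin": 0, "grip": 80}
  ]
}}

```text
t: 11.62
position: [380.7, 189.0, 168.6]
orientation: [-0.69, 0.151, -0.152, 0.691]
wrist_force: [1.2, 1.1, -0.0]
grip_width: 80.0
```

Run:
```python
from h import *
to(428,-11,62+15,np.pi/2)
P=shot('side');T=shot('top')
crop(P,'s7',115,200,130,140,4)
for n,p in (('side',P),('top',T)):
  for d in vision.masks_of('transformer',p)[:2]:
    m=d['pixels'];print(n,round(d['p'],2),d['rect'],m.sum(), np.round(fit('transformer',[(p,m)],431,300,[-.43,.1],3),3))
  for d in vision.masks_of('tin',p)[:2]:
    m=d['pixels'];print(n,round(d['p'],2),d['rect'],m.sum(), np.round(fit('tin',[(p,m)],428,-10,[0],62),3))
```

```text
pos [380.7 189.  168.6] jawyaw 1.138 ydown [ 0.002  0.001 -1.   ] x [ 0.908 -0.419  0.002] q [ 0.46 -0.23 -0.24  1.55 -0.    0.89] grip 80.0 F [ 1.2  1.1 -0. ]
delta [ 126.6   91.6 -161.9] spin -24.8
side 0.72 [163.3, 283.5, 178.4, 312.7] 377 [ 4.31549e+02  2.97642e+02 -4.24000e-01  8.30000e-02]
side 0.74 [258.3, 175.9, 282.0, 199.5] 292 [ 4.2881e+02 -1.1505e+01  2.5400e-01  4.6500e-01]
top 0.71 [250.9, 213.5, 268.8, 227.6] 224 [ 4.29516e+02 -8.31900e+00  5.80000e-02  8.90000e-02]
top 0.41 [250.9, 203.5, 269.1, 231.3] 245 [ 4.54176e+02 -4.15300e+00 -3.84000e-01  9.85000e-01]
```

View pics/s7.png

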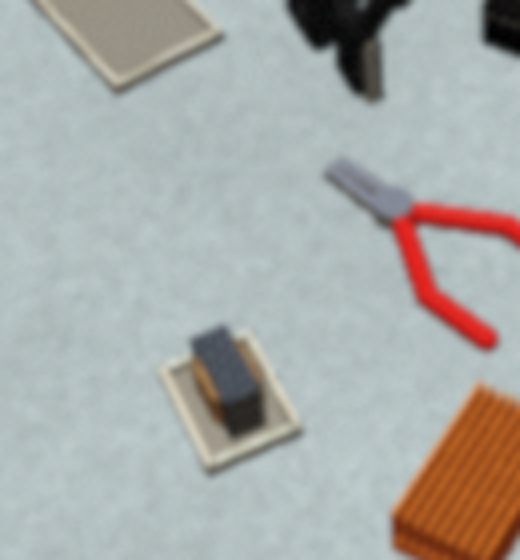

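>>> {"api": "drive_tool", "payload": {
  "deltas": [
    {"delta_pos": [40, 0, -50], "spin": -8, "grip": 70},
    {"delta_pos": [80, 0, -100], "spin": -16, "grip": 70},
    {"delta_pos": [120, 0, -150], "spin": -24.8, "grip": 70},
    {"delta_pos": [127.5, 20, -162.5], "spin": -24.8, "grip": 70},
    {"delta_pos": [127.5, 45, -162.5], "spin": -24.8, "grip": 70},
    {"delta_pos": [127.5, 45, -162.5], "spin": -24.8, "grip": 70},
    {"delta_pos": [127.5, 45, -162.5], "spin": -24.8, "grip": 70}
  ]
}}

```text
t: 12.8
position: [430.0, -9.3, 122.9]
orientation: [-0.707, -0.001, 0.001, 0.707]
wrist_force: [-0.4, 0.3, 1.2]
grip_width: 69.5
```

Run:
```python
from h import *
to(429,-10.3,60,np.pi/2)
```

```text
pos [430.   -9.3 122.9] jawyaw 1.574 ydown [ 0.  0. -1.] x [1.    0.003 0.   ] q [-0.02 -0.22 -0.32  1.47  0.   -0.03] grip 69.5 F [-0.4  0.3  1.2]
delta [-1.  62.9 -1. ] spin 0.2
```

>>> {"api": "drive_tool", "payload": {
  "deltas": [
    {"delta_pos": [-1, 30, -1], "spin": 0, "grip": 70},
    {"delta_pos": [-1, 50, -1], "spin": 0, "grip": 70},
    {"delta_pos": [-1, 60, -1], "spin": 0, "grip": 70},
    {"delta_pos": [-1, 62.5, -1], "spin": 0, "grip": 70},
    {"delta_pos": [-1, 62.5, -1], "spin": 0, "grip": 70}
  ]
}}

```text
t: 13.42
position: [429.1, -10.7, 60.7]
orientation: [0.707, 0.001, -0.001, -0.707]
wrist_force: [-0.2, 1.0, 0.5]
grip_width: 69.5
```

Run:
```python
from h import *
to(429,-10.3,60,np.pi/2)
crop(shot('side'),'s8',205,105,130,120,4)
```

```text
pos [429.1 -10.7  60.7] jawyaw 1.574 ydown [ 0.001 -0.    -1.   ] x [1.    0.003 0.001] q [-0.02 -0.2  -0.43  1.34  0.   -0.03] grip 69.5 F [-0.2  1.   0.5]
delta [-0.1  0.7  0.4] spin 0.2
```

View pics/s8.png

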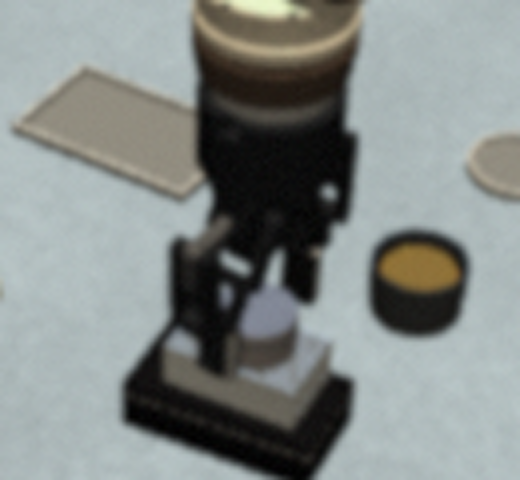

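>>> {"api": "drive_tool", "payload": {
  "deltas": [
    {"delta_pos": [0, 0, 0], "spin": 0, "grip": 55},
    {"delta_pos": [0, 0, 0], "spin": 0, "grip": 49},
    {"delta_pos": [0, 0, 0], "spin": 0, "grip": 46},
    {"delta_pos": [0, 0, 0], "spin": 0, "grip": 40},
    {"delta_pos": [0, 0, 0], "spin": 0, "grip": 36},
    {"delta_pos": [0, 0, 0], "spin": 0, "grip": 36}
  ],
  "force": 40
}}

```text
t: 14.22
position: [428.8, -10.8, 60.3]
orientation: [-0.707, -0.001, 0.001, 0.707]
wrist_force: [-0.9, 0.2, 5.6]
grip_width: 44.9
```

>>> {"api": "drive_tool", "payload": {
  "deltas": [
    {"delta_pos": [0, -5, 0], "spin": 0, "grip": 36},
    {"delta_pos": [0, -20, 0], "spin": 0, "grip": 36},
    {"delta_pos": [0, -50, 0], "spin": 0, "grip": 36},
    {"delta_pos": [0, -80, 0], "spin": 0, "grip": 36},
    {"delta_pos": [0, -80, 0], "spin": 0, "grip": 36}
  ]
}}

```text
t: 14.85
position: [429.9, -10.9, 142.8]
orientation: [0.707, 0.002, 0.001, -0.707]
wrist_force: [0.5, 0.7, -0.6]
grip_width: 44.8
```

Run:
```python
from h import *
to(425.4,-309,140,np.pi/2)
crop(shot('side'),'s9',205,75,130,150,4)
```

```text
pos [429.9 -10.9 142.8] jawyaw 1.573 ydown [ 0.004 -0.    -1.   ] x [1.    0.002 0.004] q [-0.03 -0.22 -0.29  1.5  -0.   -0.03] grip 44.8 F [ 0.5  0.7 -0.6]
delta [  -5.2    2.8 -298.1] spin 0.1
```

View pics/s9.png

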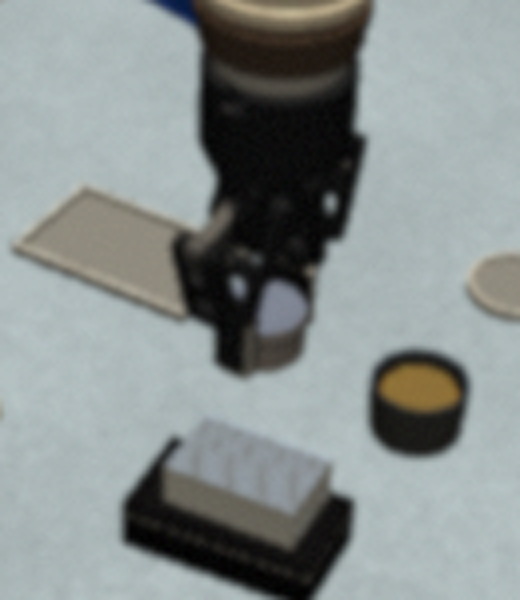

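>>> {"api": "drive_tool", "payload": {
  "deltas": [
    {"delta_pos": [-5, 0, -60], "spin": 0, "grip": 36},
    {"delta_pos": [-5, 0, -120], "spin": 0, "grip": 36},
    {"delta_pos": [-5, 0, -180], "spin": 0, "grip": 36},
    {"delta_pos": [-5, 0, -240], "spin": 0, "grip": 36},
    {"delta_pos": [-5, 20, -285], "spin": 0, "grip": 36},
    {"delta_pos": [-5, 60, -298], "spin": 0, "grip": 36},
    {"delta_pos": [-5, 100, -298], "spin": 0, "grip": 36},
    {"delta_pos": [-5, 105, -298], "spin": 0, "grip": 36}
  ]
}}

```text
t: 15.9
position: [422.2, -307.6, 31.4]
orientation: [-0.706, 0.001, 0.003, 0.708]
wrist_force: [0.3, -0.5, -0.6]
grip_width: 44.7
```

Run:
```python
from h import *
to(425.4,-309,4.5,np.pi/2)
p=shot('side');T=shot('top'); crop(p,'s10',285,85,110,100,4); crop(T,'t10',310,165,110,100,4)
for n,p in (('side',p),('top',T)):
 for l,x,z in (('tin',0,44),('tin_nest',0,0)):
  for d in vision.masks_of(l,p)[:1]:
    m=d['pixels'];print(n,l,round(d['p'],2),d['rect'],m.sum(), np.round(fit(l,[(p,m)],425,-309,[0],z),3))
```

```text
pos [ 422.2 -307.6   31.4] jawyaw 1.573 ydown [-0.005  0.004 -1.   ] x [ 1.     0.002 -0.005] q [-0.63  0.04 -0.26  1.28 -0.   -0.63] grip 44.7 F [ 0.3 -0.5 -0.6]
delta [ 3.4 26.8 -1.5] spin 0.1
side tin 0.45 [335.8, 126.8, 348.1, 144.4] 109 [ 4.12588e+02 -3.05493e+02  1.45000e-01  1.82800e+00]
side tin_nest 0.65 [163.1, 283.0, 178.4, 311.2] 392 [ 425. -309.    0.    1.]
top tin 0.56 [353.4, 211.3, 367.0, 236.8] 96 [ 450.073 -276.239   -0.686    2.776]
top tin_nest 0.58 [355.2, 211.9, 366.3, 235.5] 83 [ 4.26992e+02 -2.98454e+02  3.23000e-01  4.46000e+00]
```

View pics/s10.png

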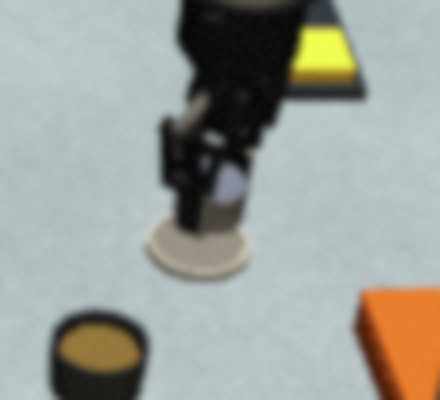

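View pics/t10.png

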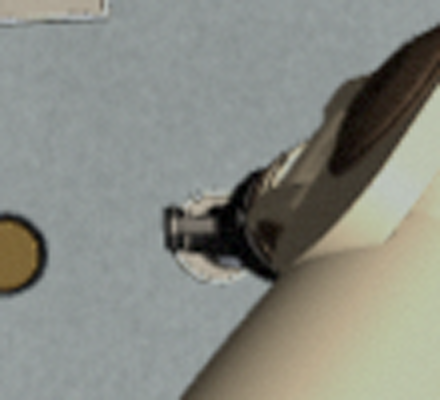

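>>> {"api": "drive_tool", "payload": {
  "deltas": [
    {"delta_pos": [1, 10, -1], "spin": 0, "grip": 36},
    {"delta_pos": [1, 18, -1], "spin": 0, "grip": 36},
    {"delta_pos": [1, 22, -1], "spin": 0, "grip": 36},
    {"delta_pos": [1, 23, -1], "spin": 0, "grip": 36},
    {"delta_pos": [1, 23, -1], "spin": 0, "grip": 36}
  ]
}}

```text
t: 16.82
position: [425.3, -309.8, 11.9]
orientation: [-0.707, -0.001, 0.001, 0.707]
wrist_force: [0.4, -1.1, -0.7]
grip_width: 44.8
```

Run:
```python
from h import *
to(425.4,-309,4.5,np.pi/2)
```

```text
pos [ 425.3 -309.8   11.9] jawyaw 1.573 ydown [-0.  0. -1.] x [ 1.     0.002 -0.   ] q [-0.63  0.06 -0.28  1.23 -0.   -0.63] grip 44.8 F [ 0.4 -1.1 -0.7]
delta [0.1 7.4 0.8] spin 0.1
```

>>> {"api": "drive_tool", "payload": {
  "deltas": [
    {"delta_pos": [0, 3, 0.5], "spin": 0, "grip": 36},
    {"delta_pos": [0, 5, 0.5], "spin": 0, "grip": 36},
    {"delta_pos": [0, 6.5, 0.5], "spin": 0, "grip": 36},
    {"delta_pos": [0, 6.5, 0.5], "spin": 0, "grip": 36}
  ]
}}

```text
t: 17.32
position: [425.4, -309.4, 5.8]
orientation: [0.707, 0.001, -0.001, -0.707]
wrist_force: [-1.7, 0.7, 2.9]
grip_width: 44.5
```

>>> {"api": "drive_tool", "payload": {
  "deltas": [
    {"delta_pos": [0, 1, 0], "spin": 0, "grip": 36},
    {"delta_pos": [0, 1, 0], "spin": 0, "grip": 36}
  ]
}}

```text
t: 17.58
position: [425.5, -309.5, 5.5]
orientation: [0.707, 0.001, -0.001, -0.707]
wrist_force: [-3.9, 3.4, 10.7]
grip_width: 44.8
```

>>> {"api": "drive_tool", "payload": {
  "deltas": [
    {"delta_pos": [0, 0, 0], "spin": 0, "grip": 45},
    {"delta_pos": [0, 0, 0], "spin": 0, "grip": 48},
    {"delta_pos": [0, 0, 0], "spin": 0, "grip": 52},
    {"delta_pos": [0, 0, 0], "spin": 0, "grip": 58},
    {"delta_pos": [0, 0, 0], "spin": 0, "grip": 64},
    {"delta_pos": [0, 0, 0], "spin": 0, "grip": 64}
  ]
}}

```text
t: 18.32
position: [425.2, -309.3, 4.1]
orientation: [-0.707, -0.001, 0.001, 0.707]
wrist_force: [0.1, 0.5, 0.6]
grip_width: 64.6
```

>>> {"api": "drive_tool", "payload": {
  "deltas": [
    {"delta_pos": [0, -20, 0], "spin": 0, "grip": 64},
    {"delta_pos": [0, -60, 0], "spin": 0, "grip": 64},
    {"delta_pos": [0, -120, 0], "spin": 0, "grip": 70},
    {"delta_pos": [0, -140, 60], "spin": 0, "grip": 80},
    {"delta_pos": [0, -140, 120], "spin": 0, "grip": 80},
    {"delta_pos": [0, -140, 120], "spin": 0, "grip": 80}
  ]
}}

```text
t: 19.08
position: [425.2, -186.6, 145.0]
orientation: [-0.707, -0.003, 0.002, 0.707]
wrist_force: [1.1, -0.5, 1.1]
grip_width: 80.1
```

Run:
```python
from h import *
s=shot('side');T=shot('top'); crop(s,'s11',285,85,110,100,4); crop(T,'t11',210,165,200,100,4)
for n,p in (('side',s),('top',T)):
 for l,x,y,z in (('tin',425,-309,3),('tin_nest',425,-309,0),('heatsink',430,-10,34),('case',432,-7,0)):
  for d in vision.masks_of(l,p)[:2]:
    m=d['pixels'];print(n,l,round(d['p'],2),d['rect'],m.sum(), np.round(fit(l,[(p,m)],x,y,[0.1],z),3))
```

```text
side tin 0.76 [326.7, 136.1, 345.4, 151.6] 274 [ 4.24920e+02 -3.12282e+02  3.44000e-01  8.50000e-02]
side tin_nest 0.49 [322.5, 143.3, 347.8, 157.8] 150 [ 4.25712e+02 -3.07035e+02  1.66000e-01  1.57600e+00]
side heatsink 0.61 [245.5, 177.6, 291.1, 210.3] 922 [ 4.33085e+02 -9.96300e+00  1.19000e-01  4.00000e-02]
side heatsink 0.61 [213.1, 298.0, 253.0, 348.7] 1325 [ 4.3e+02 -1.0e+01  1.0e-01  1.0e+00]
side case 0.9 [232.6, 186.9, 293.8, 225.9] 944 [ 4.36218e+02 -6.50200e+00  1.67000e-01  7.65000e-01]
side case 0.65 [373.3, 157.4, 415.5, 199.7] 1325 [ 4.32e+02 -7.00e+00  1.00e-01  1.00e+00]
top heatsink 0.73 [250.0, 203.6, 267.8, 233.6] 485 [ 4.31754e+02 -8.67200e+00  1.22000e-01  9.50000e-02]
top heatsink 0.68 [148.6, 251.2, 177.9, 277.2] 495 [ 4.3e+02 -1.0e+01  1.0e-01  1.0e+00]
top case 0.6 [246.7, 199.6, 275.0, 240.5] 358 [ 4.34173e+02 -2.93200e+00  2.20000e-01  1.64100e+00]
```

View pics/s11.png

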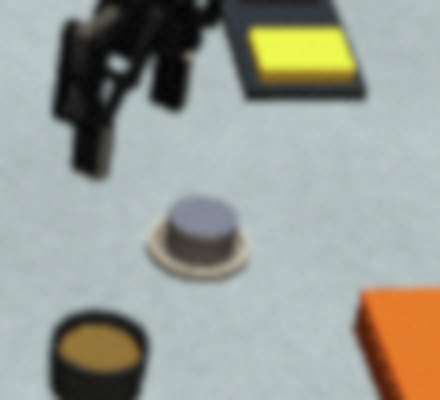

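View pics/t11.png

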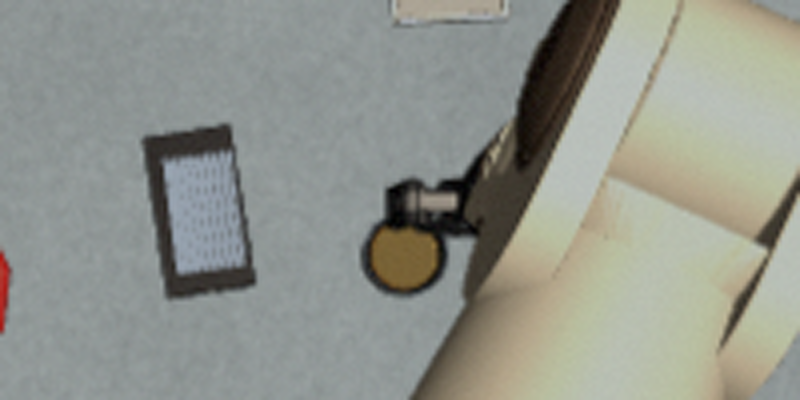

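Run:
```python
from h import *
to(432.4,-9.6,33.5,np.pi/2+.12)
```

```text
pos [ 424.9 -189.9  144.1] jawyaw 1.572 ydown [-0.  0. -1.] x [ 1.     0.001 -0.   ] q [-0.42 -0.13 -0.21  1.5  -0.   -0.42] grip 79.8 F [ 0.1  0.1 -0.5]
delta [  7.8 110.6 180.3] spin -6.8
```

>>> {"api": "drive_tool", "payload": {
  "deltas": [
    {"delta_pos": [7.8, 0, 60], "spin": -6.8, "grip": 78},
    {"delta_pos": [7.8, 0, 120], "spin": -6.8, "grip": 78},
    {"delta_pos": [7.8, 0, 170], "spin": -6.8, "grip": 78},
    {"delta_pos": [7.8, 0, 180], "spin": -6.8, "grip": 78},
    {"delta_pos": [7.8, 30, 180], "spin": -6.8, "grip": 78},
    {"delta_pos": [7.8, 60, 180], "spin": -6.8, "grip": 78},
    {"delta_pos": [7.8, 60, 180], "spin": -6.8, "grip": 78}
  ]
}}

```text
t: 20.45
position: [431.2, -10.0, 82.6]
orientation: [-0.706, -0.041, 0.044, 0.706]
wrist_force: [-0.1, -0.6, 0.5]
grip_width: 77.8
```

Run:
```python
from h import *
to(432.4,-9.6,33.5,np.pi/2+.12)
```

```text
pos [431.2 -10.   82.6] jawyaw 1.691 ydown [-0.004 -0.    -1.   ] x [ 0.993  0.12  -0.004] q [-0.02 -0.2  -0.39  1.39 -0.   -0.14] grip 77.8 F [-0.1 -0.6  0.5]
delta [ 1.5 49.1  0.2] spin 0.0
```

>>> {"api": "drive_tool", "payload": {
  "deltas": [
    {"delta_pos": [0, 20, 0], "spin": 0, "grip": 78},
    {"delta_pos": [0, 38, 0], "spin": 0, "grip": 78},
    {"delta_pos": [0, 47, 0], "spin": 0, "grip": 74},
    {"delta_pos": [0, 49, 0], "spin": 0, "grip": 70},
    {"delta_pos": [0, 49, 0], "spin": 0, "grip": 70}
  ]
}}

```text
t: 21.08
position: [432.6, -9.4, 35.8]
orientation: [0.706, 0.043, -0.043, -0.706]
wrist_force: [-0.3, -0.4, 0.4]
grip_width: 70.0
```

Run:
```python
from h import *
to(432.4,-9.6,33.5,np.pi/2+.12)
crop(shot('side'),'s12',205,105,130,130,4)
```

```text
pos [432.6  -9.4  35.8] jawyaw 1.692 ydown [ 0. -0. -1.] x [0.993 0.121 0.   ] q [-0.02 -0.18 -0.46  1.29 -0.   -0.14] grip 70.0 F [-0.3 -0.4  0.4]
delta [-0.2  2.3 -0.2] spin 0.1
```

View pics/s12.png

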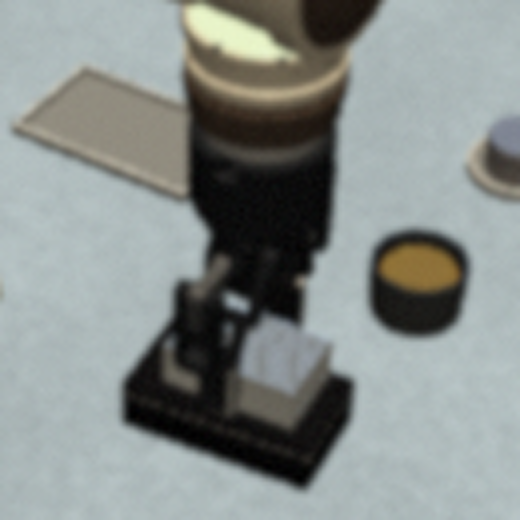

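>>> {"api": "drive_tool", "payload": {
  "deltas": [
    {"delta_pos": [0, 0.5, 0], "spin": 0, "grip": 60},
    {"delta_pos": [0, 0.5, 0], "spin": 0, "grip": 53},
    {"delta_pos": [0, 0.5, 0], "spin": 0, "grip": 49},
    {"delta_pos": [0, 0.5, 0], "spin": 0, "grip": 44},
    {"delta_pos": [0, 0.5, 0], "spin": 0, "grip": 38},
    {"delta_pos": [0, 0.5, 0], "spin": 0, "grip": 38}
  ],
  "force": 50
}}

```text
t: 21.88
position: [432.7, -9.2, 35.4]
orientation: [-0.706, -0.043, 0.043, 0.706]
wrist_force: [-0.4, 0.7, 5.4]
grip_width: 47.3
```

>>> {"api": "drive_tool", "payload": {
  "deltas": [
    {"delta_pos": [0, -5, 0], "spin": 0, "grip": 38},
    {"delta_pos": [0, -20, 0], "spin": 0, "grip": 38},
    {"delta_pos": [0, -50, 0], "spin": 0, "grip": 38},
    {"delta_pos": [0, -80, 0], "spin": 0, "grip": 38},
    {"delta_pos": [0, -80, 0], "spin": 0, "grip": 38}
  ]
}}

```text
t: 22.5
position: [433.7, -9.4, 117.6]
orientation: [0.706, 0.044, -0.041, -0.706]
wrist_force: [-0.4, 0.4, -1.4]
grip_width: 47.2
```

Run:
```python
from h import *
to(662.3,143.5,60,np.pi/2-.235)
crop(shot('side'),'s13',205,75,130,150,4)
```

```text
pos [433.7  -9.4 117.6] jawyaw 1.692 ydown [ 0.004 -0.    -1.   ] x [0.993 0.121 0.004] q [-0.02 -0.21 -0.33  1.45 -0.   -0.14] grip 47.2 F [-0.4  0.4 -1.4]
delta [245.1  58.5 124.2] spin 20.4
```

View pics/s13.png

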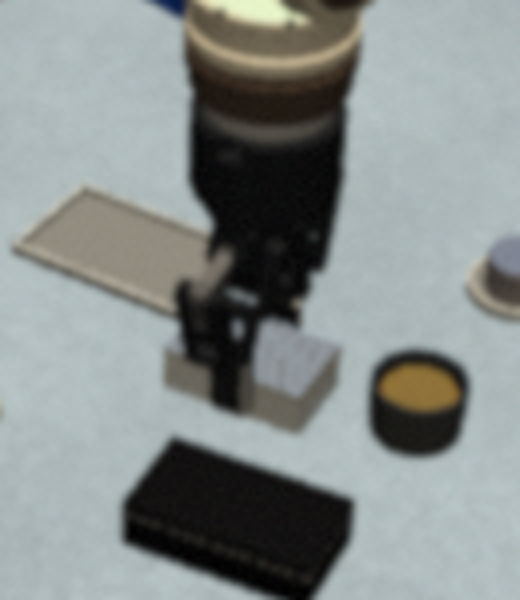

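>>> {"api": "drive_tool", "payload": {
  "deltas": [
    {"delta_pos": [50, 0, 25], "spin": 5, "grip": 38},
    {"delta_pos": [100, 0, 50], "spin": 10, "grip": 38},
    {"delta_pos": [150, 0, 75], "spin": 15, "grip": 38},
    {"delta_pos": [200, 0, 100], "spin": 20, "grip": 38},
    {"delta_pos": [235, 15, 120], "spin": 20.4, "grip": 38},
    {"delta_pos": [245, 50, 124], "spin": 20.4, "grip": 38},
    {"delta_pos": [245, 70, 124], "spin": 20.4, "grip": 38},
    {"delta_pos": [245, 70, 124], "spin": 20.4, "grip": 38}
  ]
}}

```text
t: 23.55
position: [658.7, 142.7, 42.3]
orientation: [0.703, -0.085, 0.081, -0.702]
wrist_force: [0.3, -0.6, -1.4]
grip_width: 47.6
```

Run:
```python
from h import *
to(662.3,143.5,6,np.pi/2-.235)
s=shot('side');crop(s,'s14',85,115,130,130,4); crop(shot('top'),'t14',165,95,110,100,5)
m=vision.masks_of('heatsink',s)
for d in m[:2]: print(round(d['p'],2),d['rect'],np.round(fit('heatsink',[(s,d['pixels'])],662,143,[-.235],sense()['position'][2]-1.4),3))
```

```text
pos [658.7 142.7  42.3] jawyaw 1.336 ydown [-0.005 -0.001 -1.   ] x [ 0.972 -0.233 -0.004] q [ 0.21  0.39  0.18  1.36 -0.    0.45] grip 47.6 F [ 0.3 -0.6 -1.4]
delta [ 3.5 36.3  1.7] spin -0.0
0.63 [136.3, 167.6, 166.0, 203.7] [ 6.50396e+02  1.36678e+02 -6.03000e-01  2.95000e-01]
0.6 [212.8, 295.4, 258.3, 348.6] [ 6.62e+02  1.43e+02 -2.35e-01  1.00e+00]
```

View pics/s14.png

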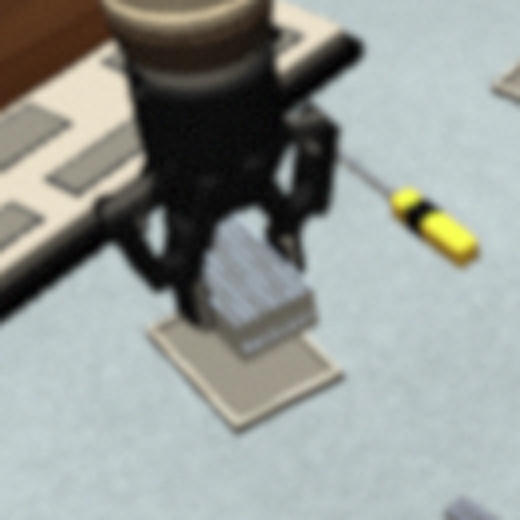

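View pics/t14.png

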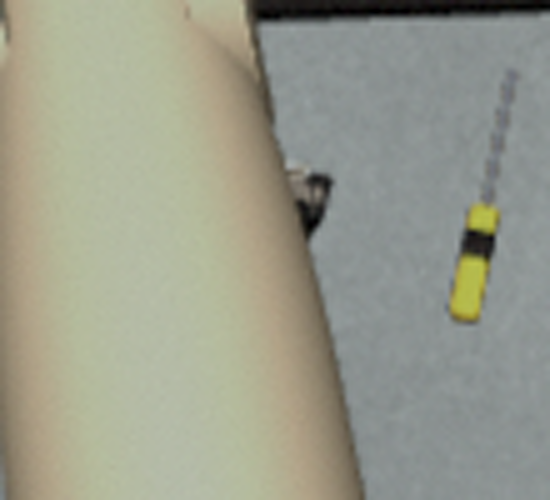

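>>> {"api": "drive_tool", "payload": {
  "deltas": [
    {"delta_pos": [2, 15, 1], "spin": 0, "grip": 38},
    {"delta_pos": [2, 25, 1], "spin": 0, "grip": 38},
    {"delta_pos": [2, 30, 1], "spin": 0, "grip": 38},
    {"delta_pos": [2, 32, 1], "spin": 0, "grip": 38},
    {"delta_pos": [2, 32, 1], "spin": 0, "grip": 38},
    {"delta_pos": [2, 32, 1], "spin": 0, "grip": 38}
  ]
}}

```text
t: 24.45
position: [663.0, 144.0, 13.2]
orientation: [-0.702, 0.083, -0.083, 0.702]
wrist_force: [-0.1, -0.1, -2.2]
grip_width: 47.4
```

Run:
```python
from h import *
to(662.3,143.5,6,np.pi/2-.235)
crop(shot('side'),'s15',85,115,130,130,4)
```

```text
pos [663.  144.   13.2] jawyaw 1.336 ydown [ 0.001  0.    -1.   ] x [ 0.973 -0.233  0.001] q [0.21 0.41 0.14 1.3  0.   0.45] grip 47.4 F [-0.1 -0.1 -2.2]
delta [-0.6  7.2 -0.6] spin 0.0
```

View pics/s15.png

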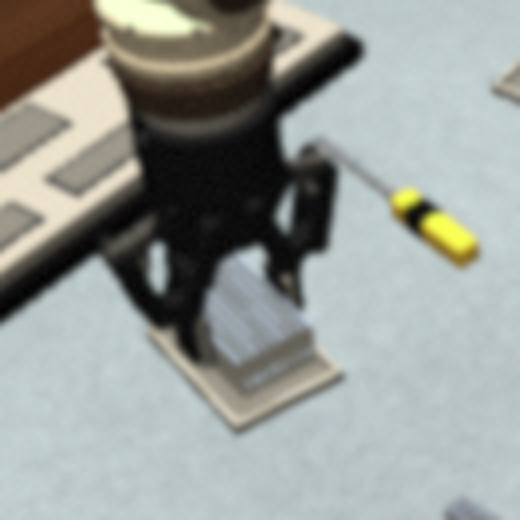

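>>> {"api": "drive_tool", "payload": {
  "deltas": [
    {"delta_pos": [-0.5, 3, -0.5], "spin": 0, "grip": 38},
    {"delta_pos": [-0.5, 5, -0.5], "spin": 0, "grip": 38},
    {"delta_pos": [-0.5, 6.5, -0.5], "spin": 0, "grip": 38},
    {"delta_pos": [-0.5, 7, -0.5], "spin": 0, "grip": 38},
    {"delta_pos": [-0.5, 7, -0.5], "spin": 0, "grip": 38}
  ]
}}

```text
t: 25.12
position: [662.2, 143.5, 5.8]
orientation: [-0.702, 0.083, -0.083, 0.702]
wrist_force: [0.2, -0.6, -1.2]
grip_width: 47.0
```

>>> {"api": "drive_tool", "payload": {
  "deltas": [
    {"delta_pos": [0, 1, 0], "spin": 0, "grip": 38},
    {"delta_pos": [0, 1, 0], "spin": 0, "grip": 38}
  ]
}}

```text
t: 25.38
position: [662.4, 143.5, 5.5]
orientation: [-0.702, 0.083, -0.083, 0.702]
wrist_force: [-1.1, 0.1, 2.7]
grip_width: 47.3
```

>>> {"api": "drive_tool", "payload": {
  "deltas": [
    {"delta_pos": [0, 0, 0], "spin": 0, "grip": 47},
    {"delta_pos": [0, 0, 0], "spin": 0, "grip": 50},
    {"delta_pos": [0, 0, 0], "spin": 0, "grip": 54},
    {"delta_pos": [0, 0, 0], "spin": 0, "grip": 60},
    {"delta_pos": [0, 0, 0], "spin": 0, "grip": 66},
    {"delta_pos": [0, 0, 0], "spin": 0, "grip": 66}
  ]
}}

```text
t: 26.12
position: [662.2, 143.5, 4.7]
orientation: [0.702, -0.083, 0.083, -0.702]
wrist_force: [-0.2, -0.2, 0.1]
grip_width: 66.1
```

>>> {"api": "drive_tool", "payload": {
  "deltas": [
    {"delta_pos": [0, -20, 0], "spin": 0, "grip": 66},
    {"delta_pos": [0, -60, 0], "spin": 0, "grip": 66},
    {"delta_pos": [0, -110, 0], "spin": 0, "grip": 75},
    {"delta_pos": [-50, -130, 0], "spin": 0, "grip": 85},
    {"delta_pos": [-110, -130, 0], "spin": 0, "grip": 85},
    {"delta_pos": [-110, -130, 0], "spin": 0, "grip": 85}
  ]
}}

```text
t: 26.88
position: [551.9, 169.7, 136.6]
orientation: [-0.702, 0.082, -0.082, 0.702]
wrist_force: [1.1, 0.1, -0.1]
grip_width: 85.1
```

Run:
```python
from h import *
s=shot('side');T=shot('top'); crop(s,'s16',85,115,130,130,4); crop(T,'t16',210,165,130,100,5)
for n,p in (('side',s),('top',T)):
 for l,x,y,z in (('heatsink',662,143,3),('case',435,-7,0)):
  for d in vision.masks_of(l,p)[:2]:
    m=d['pixels'];print(n,l,round(d['p'],2),d['rect'],m.sum(), np.round(fit(l,[(p,m)],x,y,[-.2,0.17],z),3))
to(435,-6,60,np.pi/2+.17)
```

```text
side heatsink 0.98 [127.9, 184.3, 165.9, 216.9] 733 [ 6.62294e+02  1.42188e+02 -2.06000e-01  1.83000e-01]
side heatsink 0.87 [213.7, 298.8, 255.7, 349.6] 1402 [ 6.62e+02  1.43e+02 -2.00e-01  1.00e+00]
side case 0.65 [374.1, 156.2, 416.0, 200.3] 1243 [ 4.35e+02 -7.00e+00 -2.00e-01  1.00e+00]
side case 0.6 [234.2, 183.2, 292.7, 225.8] 1603 [ 4.3507e+02 -6.7320e+00  1.7400e-01  4.2000e-02]
top heatsink 0.68 [199.2, 123.8, 223.4, 154.9] 512 [ 6.61533e+02  1.44774e+02 -1.87000e-01  6.00000e-02]
top case 0.84 [246.0, 196.2, 273.6, 241.6] 959 [ 4.35751e+02 -3.57200e+00  1.63000e-01  5.20000e-02]
top case 0.58 [330.6, 267.7, 376.2, 308.9] 1065 [ 4.35e+02 -7.00e+00 -2.00e-01  1.00e+00]
pos [556.3 168.9 135.1] jawyaw 1.335 ydown [ 0.001  0.    -1.   ] x [ 0.972 -0.233  0.001] q [ 0.29  0.15  0.06  1.48 -0.    0.53] grip 85.3 F [ 0.2 -0.2 -0.1]
delta [ -77.2   75.1 -198.4] spin -23.2
```

View pics/s16.png

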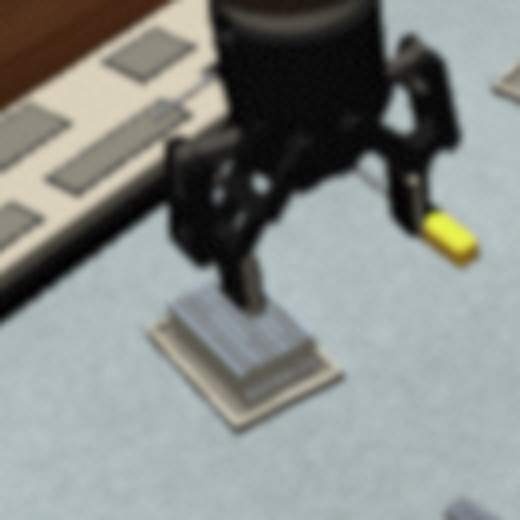

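View pics/t16.png

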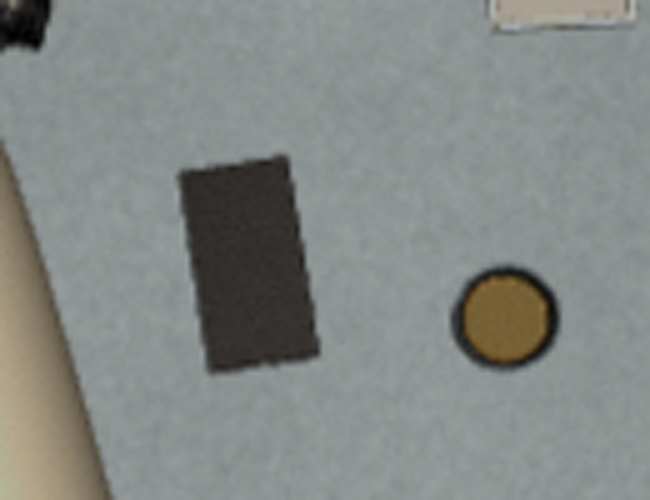

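>>> {"api": "drive_tool", "payload": {
  "deltas": [
    {"delta_pos": [-20, 0, -50], "spin": -7, "grip": 85},
    {"delta_pos": [-40, 0, -100], "spin": -14, "grip": 85},
    {"delta_pos": [-60, 0, -150], "spin": -21, "grip": 85},
    {"delta_pos": [-77, 10, -195], "spin": -23.2, "grip": 85},
    {"delta_pos": [-77, 40, -199], "spin": -23.2, "grip": 85},
    {"delta_pos": [-77, 70, -199], "spin": -23.2, "grip": 85},
    {"delta_pos": [-77, 70, -199], "spin": -23.2, "grip": 85}
  ]
}}

```text
t: 28.05
position: [433.2, -6.9, 63.3]
orientation: [-0.704, -0.058, 0.061, 0.705]
wrist_force: [0.1, 0.7, -0.8]
grip_width: 85.1
```

Run:
```python
from h import *
to(435.4,-5.6,5,np.pi/2+.17)
```

```text
pos [433.2  -6.9  63.3] jawyaw 1.74 ydown [-0.004  0.    -1.   ] x [ 0.986  0.168 -0.004] q [-0.02 -0.19 -0.41  1.35 -0.   -0.18] grip 85.1 F [ 0.1  0.7 -0.8]
delta [ 2.6 58.3  0.9] spin -0.1
```

>>> {"api": "drive_tool", "payload": {
  "deltas": [
    {"delta_pos": [1, 20, 0.5], "spin": 0, "grip": 85},
    {"delta_pos": [1, 40, 0.5], "spin": 0, "grip": 85},
    {"delta_pos": [1, 53, 0.5], "spin": 0, "grip": 85},
    {"delta_pos": [1, 57, 0.5], "spin": 0, "grip": 85},
    {"delta_pos": [1, 57, 0.5], "spin": 0, "grip": 85},
    {"delta_pos": [1, 57, 0.5], "spin": 0, "grip": 85}
  ]
}}

```text
t: 28.8
position: [435.4, -5.8, 8.6]
orientation: [0.705, 0.06, -0.06, -0.705]
wrist_force: [0.1, -0.2, -1.1]
grip_width: 85.0
```

Run:
```python
from h import *
to(435.4,-5.6,5,np.pi/2+.17)
crop(shot('side'),'s17',205,105,130,130,4)
```

```text
pos [435.4  -5.8   8.6] jawyaw 1.741 ydown [ 0.001 -0.    -1.   ] x [0.986 0.169 0.001] q [-0.01 -0.16 -0.5   1.23 -0.   -0.18] grip 85.0 F [ 0.1 -0.2 -1.1]
delta [-0.   3.6  0.2] spin -0.0
```

View pics/s17.png

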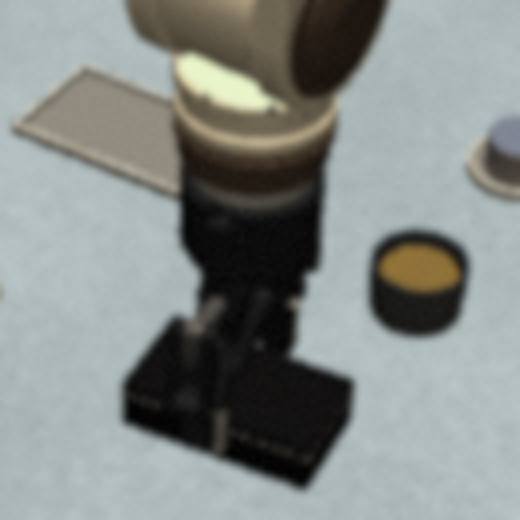

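>>> {"api": "drive_tool", "payload": {
  "deltas": [
    {"delta_pos": [0, 2.5, 0], "spin": 0, "grip": 77},
    {"delta_pos": [0, 2.5, 0], "spin": 0, "grip": 70},
    {"delta_pos": [0, 2.5, 0], "spin": 0, "grip": 65},
    {"delta_pos": [0, 2.5, 0], "spin": 0, "grip": 60},
    {"delta_pos": [0, 2.5, 0], "spin": 0, "grip": 54},
    {"delta_pos": [0, 2.5, 0], "spin": 0, "grip": 54}
  ],
  "force": 60
}}

```text
t: 29.6
position: [435.1, -5.8, 5.8]
orientation: [-0.704, -0.06, 0.06, 0.705]
wrist_force: [-1.4, -0.4, 5.5]
grip_width: 62.8
```

>>> {"api": "drive_tool", "payload": {
  "deltas": [
    {"delta_pos": [0, -5, 0], "spin": 0, "grip": 54},
    {"delta_pos": [0, -20, 0], "spin": 0, "grip": 54},
    {"delta_pos": [0, -50, 0], "spin": 0, "grip": 54},
    {"delta_pos": [0, -70, 0], "spin": 0, "grip": 54},
    {"delta_pos": [0, -70, 0], "spin": 0, "grip": 54}
  ]
}}

```text
t: 30.22
position: [436.0, -5.9, 77.3]
orientation: [0.705, 0.061, -0.059, -0.704]
wrist_force: [0.1, -0.4, -1.4]
grip_width: 63.2
```

Run:
```python
from h import *
to(651,-183.6,60,np.pi/2+.083)
crop(shot('side'),'s18',205,75,130,150,4)
```

```text
pos [436.   -5.9  77.3] jawyaw 1.741 ydown [ 0.003 -0.    -1.   ] x [0.986 0.169 0.003] q [-0.01 -0.19 -0.39  1.37 -0.   -0.18] grip 63.2 F [ 0.1 -0.4 -1.4]
delta [ 181.8   18.  -211.5] spin 5.0
```

View pics/s18.png

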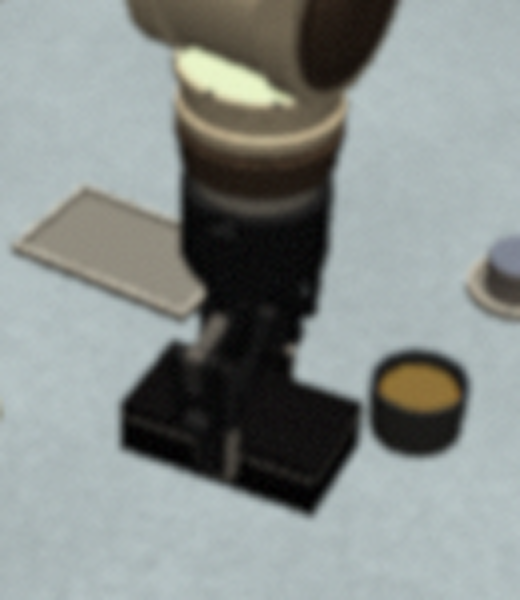

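>>> {"api": "drive_tool", "payload": {
  "deltas": [
    {"delta_pos": [30, -25, -30], "spin": 1, "grip": 54},
    {"delta_pos": [75, -25, -85], "spin": 2, "grip": 54},
    {"delta_pos": [115, -25, -130], "spin": 3, "grip": 54},
    {"delta_pos": [150, -25, -175], "spin": 5, "grip": 54},
    {"delta_pos": [178, -15, -205], "spin": 5, "grip": 54},
    {"delta_pos": [182, 10, -211.5], "spin": 5, "grip": 54},
    {"delta_pos": [182, 25, -211.5], "spin": 5, "grip": 54},
    {"delta_pos": [182, 25, -211.5], "spin": 5, "grip": 54}
  ]
}}

```text
t: 31.28
position: [648.6, -182.8, 48.3]
orientation: [-0.706, -0.028, 0.031, 0.707]
wrist_force: [-0.1, 0.0, -1.0]
grip_width: 62.8
```

Run:
```python
from h import *
to(651,-183.6,9.5,np.pi/2+.083)
s=shot('side');crop(s,'s19',175,55,130,130,4)
```

```text
pos [ 648.6 -182.8   48.3] jawyaw 1.654 ydown [-0.004  0.001 -1.   ] x [ 0.997  0.083 -0.004] q [-0.27  0.39  0.19  1.37  0.   -0.36] grip 62.8 F [-0.1  0.  -1. ]
delta [ 2.5 38.8 -1.1] spin -0.0
```

View pics/s19.png

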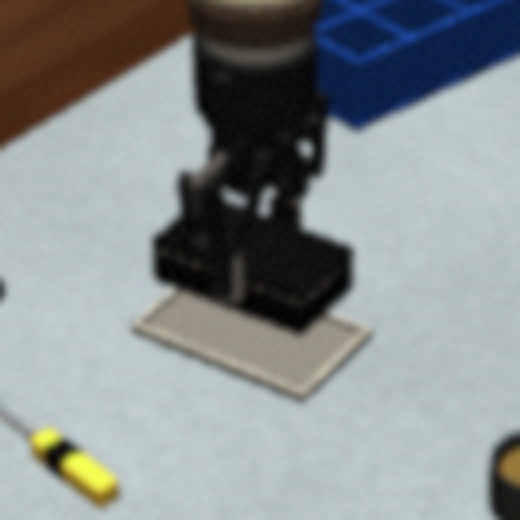

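>>> {"api": "drive_tool", "payload": {
  "deltas": [
    {"delta_pos": [1.5, 15, -0.5], "spin": 0, "grip": 54},
    {"delta_pos": [1.5, 25, -0.5], "spin": 0, "grip": 54},
    {"delta_pos": [1.5, 30, -0.5], "spin": 0, "grip": 54},
    {"delta_pos": [1.5, 33, -0.5], "spin": 0, "grip": 54},
    {"delta_pos": [1.5, 33, -0.5], "spin": 0, "grip": 54},
    {"delta_pos": [1.5, 33, -0.5], "spin": 0, "grip": 54}
  ]
}}

```text
t: 32.08
position: [651.8, -184.0, 17.8]
orientation: [0.707, 0.029, -0.029, -0.706]
wrist_force: [0.0, 0.2, -2.5]
grip_width: 63.1
```

Run:
```python
from h import *
to(651,-183.6,9,np.pi/2+.083)
s=shot('side');crop(s,'s20',175,55,130,130,4)
```

```text
pos [ 651.8 -184.    17.8] jawyaw 1.653 ydown [ 0.001 -0.    -1.   ] x [0.997 0.083 0.001] q [-0.28  0.41  0.15  1.31  0.   -0.36] grip 63.1 F [ 0.   0.2 -2.5]
delta [-0.8  8.8  0.4] spin -0.0
```

View pics/s20.png

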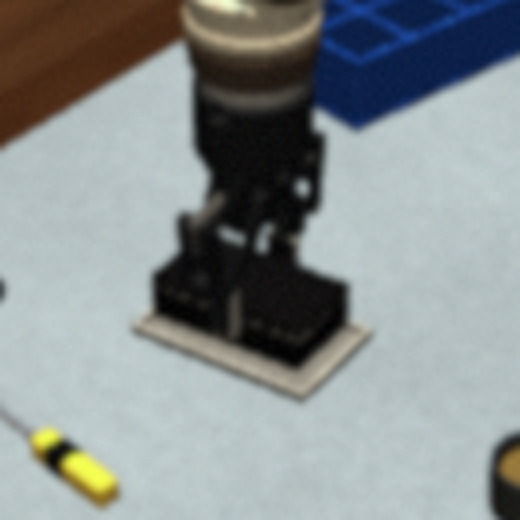

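>>> {"api": "drive_tool", "payload": {
  "deltas": [
    {"delta_pos": [-0.5, 3, 0.3], "spin": 0, "grip": 54},
    {"delta_pos": [-0.5, 5, 0.3], "spin": 0, "grip": 54},
    {"delta_pos": [-0.5, 7, 0.3], "spin": 0, "grip": 54},
    {"delta_pos": [-0.5, 8.5, 0.3], "spin": 0, "grip": 54},
    {"delta_pos": [-0.5, 8.5, 0.3], "spin": 0, "grip": 54},
    {"delta_pos": [-0.5, 8.5, 0.3], "spin": 0, "grip": 54}
  ]
}}

```text
t: 32.88
position: [651.1, -183.6, 8.9]
orientation: [0.707, 0.029, -0.029, -0.706]
wrist_force: [0.2, -0.4, 0.2]
grip_width: 63.0
```

>>> {"api": "drive_tool", "payload": {
  "deltas": [
    {"delta_pos": [0, 0, 0], "spin": 0, "grip": 63},
    {"delta_pos": [0, 0, 0], "spin": 0, "grip": 66},
    {"delta_pos": [0, 0, 0], "spin": 0, "grip": 70},
    {"delta_pos": [0, 0, 0], "spin": 0, "grip": 76},
    {"delta_pos": [0, 0, 0], "spin": 0, "grip": 82},
    {"delta_pos": [0, 0, 0], "spin": 0, "grip": 82}
  ]
}}

```text
t: 33.62
position: [651.1, -183.6, 8.8]
orientation: [-0.706, -0.029, 0.029, 0.707]
wrist_force: [-0.1, 0.0, 0.1]
grip_width: 82.1
```

>>> {"api": "drive_tool", "payload": {
  "deltas": [
    {"delta_pos": [0, -20, 0], "spin": 0, "grip": 82},
    {"delta_pos": [0, -60, 0], "spin": 0, "grip": 82},
    {"delta_pos": [0, -110, 0], "spin": 0, "grip": 82},
    {"delta_pos": [-50, -150, 0], "spin": 0, "grip": 82},
    {"delta_pos": [-110, -150, 0], "spin": 0, "grip": 82},
    {"delta_pos": [-160, -170, 0], "spin": 0, "grip": 82},
    {"delta_pos": [-200, -170, 0], "spin": 0, "grip": 82},
    {"delta_pos": [-200, -170, 0], "spin": 0, "grip": 82}
  ]
}}

```text
t: 34.62
position: [450.2, -200.5, 181.5]
orientation: [0.707, 0.03, -0.028, -0.706]
wrist_force: [1.2, -0.2, 1.2]
grip_width: 82.0
```

Run:
```python
from h import *
s=shot('side','s21');T=shot('top','t21')
for n,p in (('side',s),('top',T)):
 for l,x,y,z in (('transformer',431,299,3),('tin',425,-309,3),('heatsink',662,143,3),('case',651,-183,3)):
  for d in vision.masks_of(l,p)[:2]:
    m=d['pixels'];print(n,l,round(d['p'],2),np.round(d['rect']),m.sum(), np.round(fit(l,[(p,m)],x,y,[-.3,0.08],z),3))
```

```text
side transformer 0.61 [164. 282. 181. 311.] 342 [ 4.31820e+02  2.97953e+02 -3.86000e-01  1.46000e-01]
side tin 0.56 [326. 136. 343. 153.] 239 [ 4.26120e+02 -3.12881e+02  4.77000e-01  2.20000e-01]
side heatsink 0.95 [124. 179. 167. 217.] 835 [ 6.62655e+02  1.41393e+02 -1.93000e-01  4.30000e-02]
side heatsink 0.77 [214. 297. 257. 348.] 1326 [ 6.62e+02  1.43e+02 -3.00e-01  1.00e+00]
side case 0.73 [373. 158. 415. 199.] 1272 [ 6.51e+02 -1.83e+02 -3.00e-01  1.00e+00]
side case 0.68 [209. 116. 263. 150.] 1121 [ 6.51535e+02 -1.84872e+02  8.60000e-02  4.90000e-02]
top transformer 0.67 [145. 210. 161. 222.] 122 [ 4.31591e+02  2.97467e+02 -3.88000e-01  2.81000e-01]
top transformer 0.21 [186. 199. 212. 253.] 415 [ 4.31e+02  2.99e+02 -3.00e-01  1.00e+00]
top heatsink 0.86 [199. 126. 221. 155.] 496 [ 6.63011e+02  1.44148e+02 -2.31000e-01  6.30000e-02]
top heatsink 0.71 [148. 251. 178. 274.] 472 [ 6.62e+02  1.43e+02 -3.00e-01  1.00e+00]
top case 0.63 [310. 128. 334. 168.] 951 [ 6.52079e+02 -1.82844e+02  8.20000e-02  6.00000e-02]
```

View pics/s21.png

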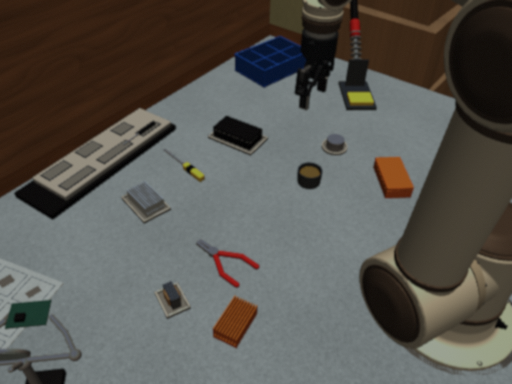

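View pics/t21.png

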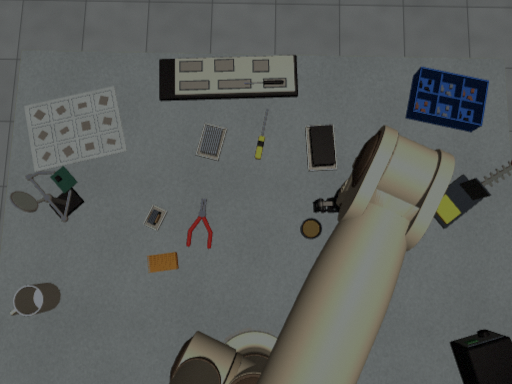

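The pictures show all four parts seated in their nests: transformer at (172,297), heat sink at (147,201), case at (238,134) and tin at (335,144) in the side view. The pliers and screwdriver are where they started, and the gripper is clear, so I hand in.

```bash
python3 -c "
from plant import job
print(job.hand_in())"
```

```text
the job is handed in; nothing more can be done
None
```

I took the pile apart from the top and set the transformer, tin, heat sink and black case into their own nests, in that order. I handed the job in at about 35 s; it gave no verdict.

- **Position:** My last side-camera check put the transformer, heat sink and case about 1–2 mm from where the same camera had seen their nests. Their long sides were within about 0.06 rad of the nests'. The tin came out about 2 mm off in the side view.
- **Seating:** Both cameras show the parts flat and upright in their nests, but seating height was judged only from the pictures and contact forces. The gripper was open and clear of everything at the end.
- **Pliers and screwdriver:** Neither moved visibly in the pictures.
- **Not cleanly confirmed:**
  - The tin was hidden from the top camera, so its placing rests on the side view.
  - The top-camera fit of the transformer was poor, though it agreed with the side view.
  - The two cameras differ by 1–3 mm in y throughout.
- **Small drops:** The fingertips met the nest rims just before the parts touched the floor. I estimate the tin was let go about 4 mm up and the transformer and heat sink about 1 mm, well short of the 25 mm drop limit.

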